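# Clear up after suture practice with a drop-tray sharps container

## Task

Suture practice is over, so clear up: lay all the used needle boxes and empty vials from the small compartments of the divided steel tray on the drop tray of the sharps container, in one or more loads, and tip each load in by pushing the drop tray's upright plate over, until every one is down inside the container; let the drop tray swing back level. Also lay the needle holder from the table flat in the long compartment of the divided tray, and leave the bottle, suture pad and bowl where they stand.

Things in the scene. Friction and masses are not known exactly. Their poses are not given: they have to be found in the camera images.
- organiser: Divided steel instrument tray, fixed, 268 (x) by 232 mm (y); origin: centre of its underside, x away from the robot, z up. Floor 4 mm thick; walls 4 mm thick, tops 14 mm above the table. Front (-x): empty long compartment. Behind: six small ones 90 (x) by 72 mm (y), centres at x = -9 and +85 mm, y = -76, 0, +76 mm, with at most one used item each.
- long_compartment (a point): Centre of the long compartment's floor surface in the divided tray (axes as that tray's): clear space 72 mm (x) by 224 mm (y), walls 10 mm high above this floor.
- sharps_bin: Sharps container, fixed: clear tub, yellow trim, outside 158 (x) by 212 mm (y), walls 4 mm, inner floor 4 mm above the table; origin: centre of its underside, x from its front (robot's side) to its back, z up. Front wall 199 mm high, side and back walls 240 mm. The level drop tray fills its mouth: things get in only by tipping that.
- drop_tray (a joint): Tip angle (rad) of the grey L-shaped drop tray: 0 level, stop at 0.9. Pushing its upright front plate back (container +x) swings the plate over and lowers the floor's back end into the tub; contents slide off that end from 0.5 to 0.7 rad. A spring (0.25 to 0.5 N m, 4 to 11 N at the plate) holds it level under all the items and swings it back within 1 s.
- tray_hinge (a point): Middle of the drop tray's hinge line, which runs along the container's y axis, 75 mm in front of the container's centre and 205 mm above the table, level with the drop tray's floor. Fixed; axes as the container's.
- tray_floor (a point): Centre of the drop tray's upper floor surface (130 mm in x, 199 mm in y), 65 mm behind the hinge; moves with the tray. When level: 205 mm above the table, 65 mm to the upright plate in front, 85 mm to the container's back wall (20 mm beyond the floor's end), 102 mm to its side walls.
- plate_edge (a point): Middle of the top edge of the drop tray's upright plate (199 mm wide, 4 mm thick, 60 mm high from the hinge); moves with the tray. When level it is 265 mm above the table. The plate's front face lies 2 mm in front of this point and is free to push from the robot's side.
- holder_mid (a point): Middle of the steel needle holder (rigid, closed, scissor-like) lying on the table between divided tray and container: 158 mm along x (rings at -x, jaws at +x), 7 mm thick, 50 g, 54 mm wide over the rings. Point half-way along and up; its two shanks there are 13 mm wide together, from 20 mm behind to 30 mm ahead of the point. z up.
- holder: The same needle holder; origin on its underside, 3.5 mm below its middle point; axes the same.
- spray_bottle: White disinfectant bottle, 52 mm in diameter, 140 mm high, on the table behind the work; leave it. Origin at the centre of its underside.
- suture_pad: Suture practice pad, 120 x 170 x 40 mm high, behind the divided tray; leave it. Origin at the centre of its underside.
- steel_bowl: Small steel bowl, 96 mm in diameter, 45 mm high, at the right beside the robot; leave it. Origin at the centre of its underside.
- box1_mid (a point): Centre (half-way up) of a used needle box: closed white plastic box 58 x 36 x 30 mm high, 20 to 45 g, lying flat in a small compartment. x along the 58 mm length, y across the 36 mm width, z up. May be absent (None) from the start.
- box2_mid (a point): Centre (half-way up) of a used needle box: closed white plastic box 58 x 36 x 30 mm high, 20 to 45 g, lying flat in a small compartment. x along the 58 mm length, y across the 36 mm width, z up. May be absent (None) from the start.
- box3_mid (a point): Centre (half-way up) of a used needle box: closed white plastic box 58 x 36 x 30 mm high, 20 to 45 g, lying flat in a small compartment. x along the 58 mm length, y across the 36 mm width, z up. May be absent (None) from the start.
- vial1_mid (a point): Centre (half-way up) of an empty amber glass vial: cylinder 24 mm in diameter, 50 mm high, metal cap, 25 g, standing in a small compartment. z along the vial from foot to cap. May be absent (None) from the start.
- vial2_mid (a point): Centre (half-way up) of an empty amber glass vial: cylinder 24 mm in diameter, 50 mm high, metal cap, 25 g, standing in a small compartment. z along the vial from foot to cap. May be absent (None) from the start.
- vial3_mid (a point): Centre (half-way up) of an empty amber glass vial: cylinder 24 mm in diameter, 50 mm high, metal cap, 25 g, standing in a small compartment. z along the vial from foot to cap. May be absent (None) from the start.
Not all that is in view belongs to the job. Of the things like the holder, leave any that is blue or red; of the rest the larger one is meant.

How it is judged:
At the end, for the whole second after the job is handed in: Every needle box and vial lies inside the tub, its centre under 150 mm above the table; the drop tray is level within 0.08 rad; the needle holder rests in the long compartment, middle within 34 mm of its centre line and 70 mm of its middle, flat within 0.04 rad (x of box1_mid in the frame of sharps_bin between -0.079 and 0.079 m and y of box1_mid in the frame of sharps_bin between -0.106 and 0.106 m and z of box1_mid in the frame of sharps_bin between 0 and 0.15 m and x of box2_mid in the frame of sharps_bin between -0.079 and 0.079 m and y of box2_mid in the frame of sharps_bin between -0.106 and 0.106 m and z of box2_mid in the frame of sharps_bin between 0 and 0.15 m and x of box3_mid in the frame of sharps_bin between -0.079 and 0.079 m and y of box3_mid in the frame of sharps_bin between -0.106 and 0.106 m and z of box3_mid in the frame of sharps_bin between 0 and 0.15 m and x of vial1_mid in the frame of sharps_bin between -0.079 and 0.079 m and y of vial1_mid in the frame of sharps_bin between -0.106 and 0.106 m and z of vial1_mid in the frame of sharps_bin between 0 and 0.15 m and x of vial2_mid in the frame of sharps_bin between -0.079 and 0.079 m and y of vial2_mid in the frame of sharps_bin between -0.106 and 0.106 m and z of vial2_mid in the frame of sharps_bin between 0 and 0.15 m and x of vial3_mid in the frame of sharps_bin between -0.079 and 0.079 m and y of vial3_mid in the frame of sharps_bin between -0.106 and 0.106 m and z of vial3_mid in the frame of sharps_bin between 0 and 0.15 m and value of joint drop_tray below 0.08 rad and x of holder_mid in the frame of long_compartment between -0.034 and 0.034 m and y of holder_mid in the frame of long_compartment between -0.07 and 0.07 m and z of holder_mid in the frame of long_compartment between -0.002 and 0.007 m and angle between the z axis of holder_mid and the z axis of long_compartment, either way round below 0.04 rad and linear speed of holder below 0.02 m/s); the robot touches nothing.
It fails at once if the white bottle is moved by more than 30 mm (distance of spray_bottle from where it was at the start of the episode above 0.03 m).
It fails at once if the suture pad is moved by more than 30 mm (distance of suture_pad from where it was at the start of the episode above 0.03 m).
It fails at once if the steel bowl is moved by more than 30 mm (distance of steel_bowl from where it was at the start of the episode above 0.03 m).
Of box1, box2, box3, vial1, vial2, vial3 only 4 to 6 are there at a start; the rules pass over those that are not, and their reading is None.
At some moment in a run one of box1, box2, box3, holder may be knocked a few centimetres aside while the robot is not near it.
It also fails if it takes over 210 s, if anything falls off the work surface, if the arm or the gripper's body presses on something with over 40 N, if the wrist force passes 120 N, or if a joint passes its speed limit or range.

## Robot

A 6-joint arm with a two-finger parallel gripper is mounted at the origin on the work surface. World frame = base frame: x ahead of the robot, y to its left, z up, the work surface at z = 0. Lengths are in m, angles in rad, forces in N, time in s.
With the tool pointing down it reaches from about 0.25 to 0.8 m from the base axis. Payload 8.5 kg.
Tool frame: the origin (TCP) lies at the very end of the fingers, on their centre line; the grasp point (between the pads) lies 19 mm behind it (bot.pinch_z is the distance from the TCP to the grasp point, in m); z points along the fingers, y is the direction in which the jaws open and shut (so a half turn about z gives the same grasp; the last joint's range is limited). The gripper opens to 85 mm and grips with 20 to 120 N. Pads are 22 mm wide; open, the fingers measure 114 mm over their backs; the gripper's body (76 mm by 85 mm) begins 54 mm behind the grasp point. The pads swing forward as they close: fully open they stand 13 mm farther back than shut.
Start: joints at [1.159, 0.238, -0.013, 1.319, 0, 1.571], TCP at [0.21, 0.481, 0.231] pointing down, gripper open.
Joint ranges: [-2.66, 2.66], [-1.03, 1.9], [-1.14, 1.46], [-1.82, 2.27], [-1.45, 1.34], [-3.14, 3.14]. Speed limits (rad/s): [2.22, 2.22, 2.79, 3.14, 3.14, 3.14].

## Interface

Orientations are given as a rotation vector (axis times angle).
In Python, from cell import bot gives the robot as it stands. The module is installed in compiled form; this text tells all that it offers.
- The arm moves only by the tool apply_moves, never from a script. Its arguments are lists of equal length, an entry for each row: "rot": the turn, a rotation vector about the world's x, y, z normalised to -1 to 1, where 1 is 45 degrees, a list of three; "travel": the shift along the world's x, y, z normalised to -1 to 1, where 1 is 30 cm, a list of three; "fingers": the opening, from 0 (shut) to 1 (fully open). In form: {"rot": [[rx, ry, rz], ...], "travel": [[dx, dy, dz], ...], "fingers": [fingers, ...]}. A call has 1 to 10 rows; each row shifts and turns the pose as measured when the row begins; what a row does not reach is not made up. A row lasts 1/10 s, in which the tool goes at most 50 mm and 8.59 degrees, less where a joint would pass 70% of its speed; a pose out of reach is approached as far as the arm can. A call with a number of a shift or a turn outside -1 to 1 is refused whole. A call with a gripper value outside its range is refused whole. The fingers move at their own pace and stop on an object; the grip force is fixed at half the most. Time passes only in rows, so rows that do not move let the fingers close. It gives the time, the measured TCP pose, the force and the opening at its end, in the units of the state.
- bot.read_state(): the state, without advancing time (a new reading comes with each control period).
- bot.get_image(name): name is "scene" or "top" or "wrist"; returns the picture (384x512x3 uint8, red, green, blue); there is no depth.
- bot.camera_params(name): a dict with "fx", "fy", "cx", "cy" (pixels), "distortion" ([k1, k2, p1, p2, k3] as OpenCV has them; the pictures are not rectified), "view" (4x4, takes a point from world to camera coordinates); the wrist camera has in their place "T_tool_cam" (4x4, takes a point from camera to tool coordinates, whose origin is the TCP and whose axes are the flange's). Camera axes: x right, y down, z forward; pixel columns grow to the right and rows downward; lengths in m; the calibration is good to about 2 mm. A picture is of the moment at which its call begins: read the wrist's pose just before it. camera_params takes no time and is no camera call.
- bot.hand_in(): hands the job in, once; it reports no verdict.
Trained networks look in the newest picture that a camera, given by its name, has taken for a name from the list of things; names that differ only in an ending like _2 or _b are one class to them, and where a whole thing is asked for, a point or a joint stands for the part that bears it (a point fixed in the world has none). Each returns a list of dicts, best first, with "score" (0 to 1); they miss things now and then, are a little off and sometimes report something else, mostly with a low value. They report only what shows in the picture. A call takes as long as a camera call. They do not tell look-alikes from the thing itself.
- bot.spot_in(camera, label): "box" ([left, top, right, bottom] in pixels, round what is visible of it).
The state is a dict: "clock": time; "joints": joint angles; "dq": joint speeds; "joint_efforts": joint torques, N m; "tool_pos": TCP position; "eef_rot": TCP orientation; "wrist_force": force on the tool from outside, world axes, zero at the start; "wrist_torque": the same for the moment, N m; "gripper_width": finger opening in m.
Only numpy, scipy, OpenCV 4.12 (cv2) and the standard library are available. Lean on these libraries where they do the work, as an engineer would, in place of code of your own. Each camera call takes 0.05 s, during which the arm holds its last target. There are 200 camera calls.

## Working session

There is one attempt and no reset: what is moved stays moved. The work goes in short steps, Python scripts to look and compute and a tool call to move; the robot and the scene stay as the last step left them, time stands still between calls to the robot, and variables do not carry over. Pictures are saved under pics/ and viewed, about 12 in all and at most 16, crops included, and the job is handed in when it is done.

Besides the shell and the picture viewer there is one more tool, called as a command line: name --argument value ..., lists and objects as JSON in quotes. apply_moves: Moves the arm, as the interface text tells. Its arguments: {"type":"object","properties":{"rot":{"type":"array","items":{"type":"array","items":{"type":"number","minimum":-1,"maximum":1}}},"travel":{"type":"array","items":{"type":"array","items":{"type":"number","minimum":-1,"maximum":1}}},"fingers":{"type":"array","items":{"type":"number"}}},"required":["rot","travel","fingers"]}

```bash
mkdir -p pics; cat > h.py <<'E'
import numpy as np, cv2
from cell import bot
def save(cam,name,img=None):
    im=bot.get_image(cam) if img is None else img
    cv2.imwrite('pics/'+name+'.png',im[:,:,::-1]); return im
def Tcam(cam,st=None):
    p=bot.camera_params(cam)
    if cam=='wrist':
        st=st or bot.read_state(); T=np.eye(4); T[:3,:3]=cv2.Rodrigues(np.array(st['eef_rot'],float))[0]; T[:3,3]=st['tool_pos']
        return T@np.array(p['T_tool_cam'])
    return np.linalg.inv(np.array(p['view']))
def ray(cam,uv,z,st=None):
    p=bot.camera_params(cam);K=np.array([[p['fx'],0,p['cx']],[0,p['fy'],p['cy']],[0,0,1.]])
    n=cv2.undistortPoints(np.array(uv,float).reshape(-1,1,2),K,np.array(p['distortion'],float)).reshape(-1,2)
    T=Tcam(cam,st); d=np.c_[n,np.ones(len(n))]@T[:3,:3].T; o=T[:3,3]
    return o+d*((z-o[2])/d[:,2])[:,None]
def proj(cam,P,st=None):
    p=bot.camera_params(cam);K=np.array([[p['fx'],0,p['cx']],[0,p['fy'],p['cy']],[0,0,1.]])
    M=np.linalg.inv(Tcam(cam,st))
    return cv2.projectPoints(np.array(P,float).reshape(-1,3),cv2.Rodrigues(M[:3,:3])[0],M[:3,3],K,np.array(p['distortion'],float))[0].reshape(-1,2)
E
python3 - <<'E'
from h import *
s=save('scene','s0');t=save('top','t0')
cv2.imwrite('pics/t0b.png',cv2.resize(t,(800,600),interpolation=cv2.INTER_CUBIC)[:,:,::-1])
for c in('top','scene'):print(c,Tcam(c).round(3).tolist(), bot.camera_params(c)['fx'])
for l in ['organiser','sharps_bin','drop_tray','holder','box1_mid','vial1_mid','spray_bottle','suture_pad','steel_bowl']:
    print(l,[(np.round(d['box']).tolist(),round(d['score'],2)) for d in bot.spot_in('top',l)])
print(bot.read_state())
E
```

```text
top [[-0.027, -0.982, 0.189, 0.336], [-0.999, 0.031, 0.023, -0.051], [-0.028, -0.189, -0.982, 1.118], [0.0, 0.0, 0.0, 1.0]] 367.529301262876
scene [[0.184, 0.544, -0.818, 1.552], [0.983, -0.099, 0.155, -0.211], [0.004, -0.833, -0.553, 0.835], [0.0, 0.0, 0.0, 1.0]] 472.10557576617776
organiser [([143.0, 152.0, 222.0, 247.0], 0.79), ([171.0, 160.0, 182.0, 182.0], 0.35)]
sharps_bin [([314.0, 124.0, 422.0, 213.0], 0.96), ([171.0, 160.0, 184.0, 180.0], 0.55)]
drop_tray []
holder [([183.0, 268.0, 215.0, 282.0], 0.62), ([138.0, 258.0, 150.0, 312.0], 0.6), ([248.0, 187.0, 264.0, 237.0], 0.56), ([300.0, 224.0, 311.0, 266.0], 0.48)]
box1_mid [([197.0, 192.0, 211.0, 209.0], 0.6)]
vial1_mid [([173.0, 198.0, 182.0, 206.0], 0.6)]
spray_bottle [([260.0, 110.0, 280.0, 141.0], 0.87)]
suture_pad [([171.0, 105.0, 229.0, 144.0], 0.85)]
steel_bowl [([369.0, 265.0, 400.0, 296.0], 0.6), ([312.0, 128.0, 421.0, 210.0], 0.45)]
{'clock': 0.55, 'joints': array([ 1.15898769e+00,  2.38186490e-01, -1.35001935e-02,  1.31917578e+00,
       -2.38276369e-06,  1.57079299e+00]), 'dq': array([-0.00033915, -0.00094085,  0.00022936,  0.00264297, -0.00096555,
        0.00025213]), 'joint_efforts': array([ 9.66185471e-04, -5.38232625e+01,  3.46538651e+01,  3.19970488e-03,
        6.72239275e-05,  1.14938864e-06]), 'tool_pos': array([0.21012751, 0.48107783, 0.23128324]), 'eef_rot': array([-6.42298931e-01, -3.07522132e+00,  1.02462152e-04]), 'wrist_force': array([0.49554537, 0.02651394, 0.10304479]), 'wrist_torque': array([-0.00782601,  0.04787557, -0.01221719]), 'gripper_width': 0.08548355892187712}
```

View pics/t0b.png

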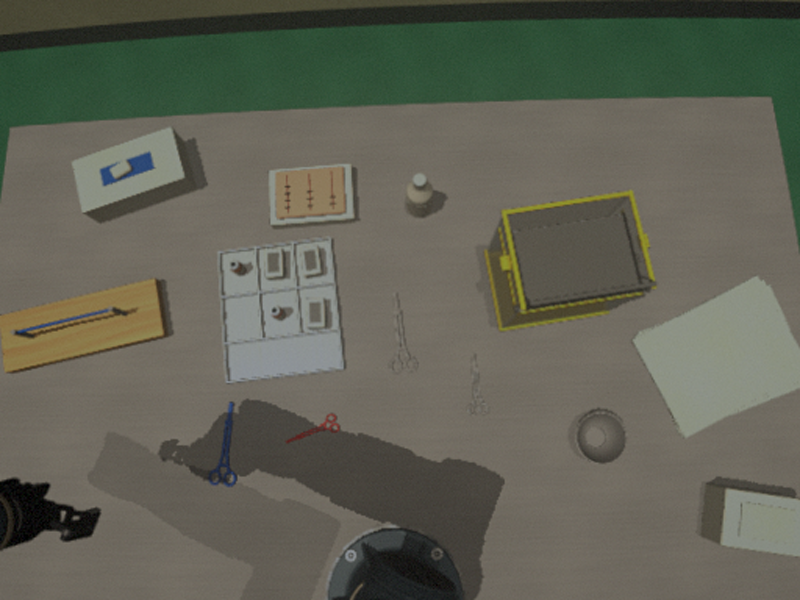

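View pics/s0.png

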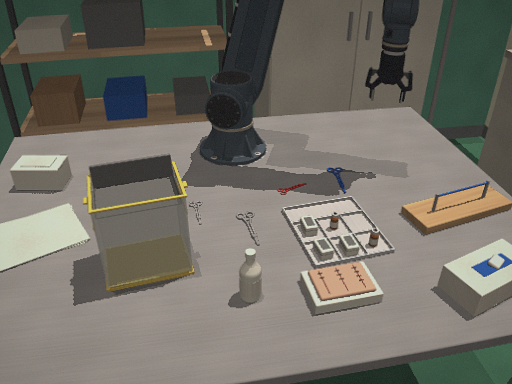

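```bash
python3 - <<'E'
from h import *
s=.64
def W(n,pts,z):
    print(n,(ray('top',np.array(pts)*s,z)[:,:2]).round(3).tolist())
W('org',[(219,251),(331,239),(344,371),(227,382)],.014)
W('binbacktop',[(503,212),(632,194)],.24)
W('binfronttop',[(524,310),(654,286)],.22)
W('holder tip,ring',[(397,292),(404,372)],.004)
W('small',[(475,353),(479,414)],.004)
W('boxes(top)',[(274,262),(312,260),(316,312)],.034)
W('vials',[(236,267),(277,311)],.05)
W('bowl,bottle',[(600,435),(420,180)],.04)
print(bot.camera_params('wrist'))
st=bot.read_state();print(proj('wrist',[ [.45,.1,0]],st))
t=bot.get_image('top')
cv2.imwrite('pics/c1.png',cv2.resize(t[165:285,120:330],(798,456),interpolation=cv2.INTER_CUBIC)[:,:,::-1])
E
```

```text
org [[0.665, 0.339], [0.681, 0.111], [0.416, 0.087], [0.401, 0.315]]
binbacktop [[0.646, -0.199], [0.67, -0.411]]
binfronttop [[0.489, -0.226], [0.521, -0.438]]
holder tip,ring [[0.57, -0.019], [0.412, -0.029]]
small [[0.444, -0.167], [0.328, -0.169]]
boxes(top) [[0.632, 0.221], [0.633, 0.145], [0.529, 0.137]]
vials [[0.62, 0.292], [0.531, 0.209]]
bowl,bottle [[0.282, -0.386], [0.79, -0.072]]
{'fx': 292.38310470630836, 'fy': 292.38310470630836, 'cx': 255.63839384550377, 'cy': 192.9395474779423, 'distortion': array([-0.07635164,  0.        ,  0.        ,  0.        ,  0.        ]), 'T_tool_cam': array([[ 1.08216937e-04, -9.45580716e-01, -3.25387610e-01,
         8.43260749e-02],
       [ 9.99999788e-01,  3.11493047e-04, -5.72624459e-04,
         6.58542084e-04],
       [ 6.42818624e-04, -3.25387479e-01,  9.45580549e-01,
        -1.43028856e-01],
       [ 0.00000000e+00,  0.00000000e+00,  0.00000000e+00,
         1.00000000e+00]])}
[[115.25426941 364.47326096]]
```

View pics/c1.png

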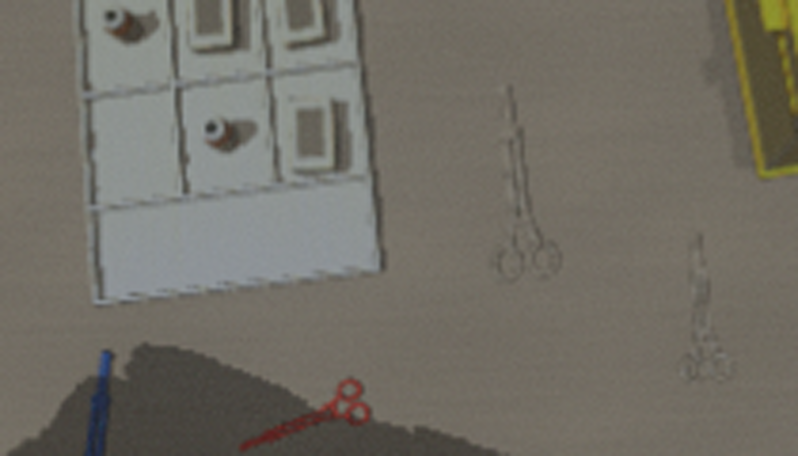

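apply_moves --rot '[[0, 0, 0.16], [0, 0, 0.16], [0, 0, 0.16], [0, 0, 0.15], [0, 0, 0], [0, 0, 0], [0, 0, 0], [0, 0, 0], [0, 0, 0], [0, 0, 0]]' --travel '[[0.11, -0.09, 0.03], [0.11, -0.09, 0.03], [0.11, -0.09, 0.03], [0.11, -0.09, 0.03], [0.11, -0.09, 0.02], [0.11, -0.09, 0.02], [0.11, -0.09, 0], [0.11, -0.09, 0], [0.11, -0.09, 0], [0.11, -0.09, 0]]' --fingers '[1, 1, 1, 1, 1, 1, 1, 1, 1, 1]'

```text
clock: 1.6
tool_pos: [0.5475, 0.2027, 0.2821]
eef_rot: [-0.176, 3.133, 0.002]
wrist_force: [0.3, 1.2, -1.0]
gripper_width: 0.0854
```

```bash
python3 - <<'E'
from h import *
st=bot.read_state();w=save('wrist','w1');print(st['tool_pos'],st['eef_rot'],st['joints'],st['clock'])
R=cv2.Rodrigues(st['eef_rot'])[0];print(R.round(3))
for l in ['box1_mid','vial1_mid','holder','organiser']:
    for d in bot.spot_in('wrist',l):
        b=d['box'];print(l,np.round(b),round(d['score'],2))
cv2.imwrite('pics/w1b.png',cv2.resize(w,(800,600),interpolation=cv2.INTER_CUBIC)[:,:,::-1])
E
```

```text
[0.54748484 0.20270375 0.28210331] [-1.76381769e-01  3.13339640e+00  2.35103243e-03] [3.54342460e-01 3.29744068e-01 2.44152262e-01 1.48167219e+00
 4.82017417e-04 2.41880156e-01] 1.6
[[-0.994 -0.112  0.003]
 [-0.112  0.994  0.002]
 [-0.003  0.001 -1.   ]]
box1_mid [199. 112. 228. 160.] 0.92
box1_mid [  1. 174.   6. 190.] 0.2
vial1_mid [258. 140. 275. 157.] 0.87
holder [352.   1. 363.  26.] 0.71
holder [ 0.  3.  9. 60.] 0.58
organiser [178.  46. 357. 239.] 0.77
```

View pics/w1b.png

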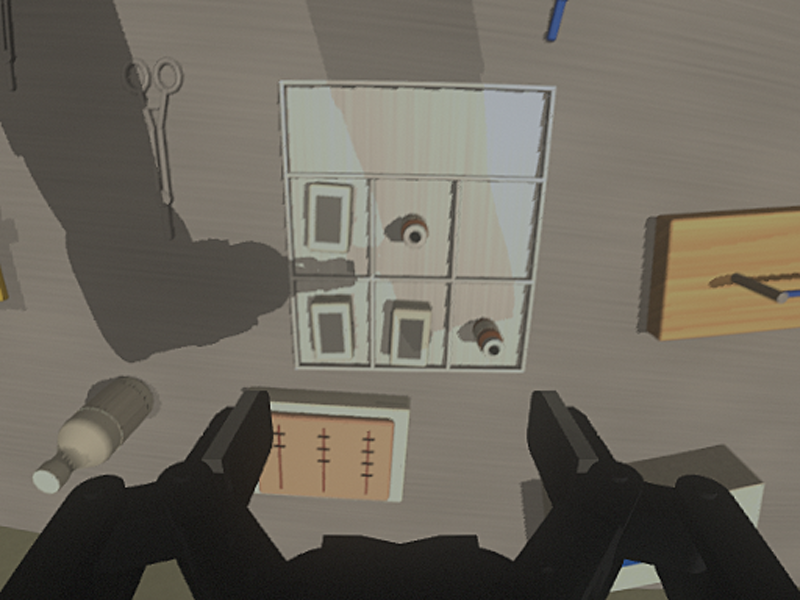

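```bash
python3 - <<'E'
from h import *
st=bot.read_state()
def W(n,pts,z):
    p=ray('wrist',np.array(pts)*.64,z,st)[:,:2]; print(n,p.round(4).tolist(),p.mean(0).round(4)); return p
org=W('org',[(280,82),(554,88),(523,371),(296,368)],.014)
print(np.linalg.norm(np.diff(org,axis=0),axis=1), np.arctan2(*(org[3]-org[0])[::-1]),np.arctan2(*(org[2]-org[1])[::-1]))
for n,c in dict(A=[(309,182),(352,184),(349,252),(305,250)],B=[(313,302),(352,302),(354,354),(316,355)],C=[(395,306),(430,306),(428,363),(391,361)]).items():
    p=W(n,c,.034); print(np.linalg.norm(np.diff(p,axis=0),axis=1).round(4),'yaw',np.arctan2(*((p[2]+p[3]-p[0]-p[1])[::-1])))
W('vials',[(413,236),(492,350)],.054)
W('vial1',[(413,236)],.054);W('hold',[(172,236),(152,64)],.004)
E
```

```text
org [[0.4223, 0.091], [0.4008, 0.3189], [0.6634, 0.3439], [0.6854, 0.1158]] [0.543  0.2174]
[0.22898626 0.26378562 0.22924096] 0.09392385846132513 0.09488689771650564
A [[0.4999, 0.1237], [0.4977, 0.1596], [0.5559, 0.1617], [0.5584, 0.1232]] [0.528 0.142]
[0.036  0.0583 0.0385] yaw 0.014165978248091118
B [[0.6057, 0.1327], [0.6018, 0.1679], [0.6534, 0.1738], [0.6585, 0.1381]] [0.6298 0.1531]
[0.0355 0.052  0.0361] yaw 0.10769001971483336
C [[0.6012, 0.2071], [0.5977, 0.2386], [0.6549, 0.2445], [0.6567, 0.2093]] [0.6276 0.2249]
[0.0318 0.0575 0.0352] yaw 0.0714199319396846
vials [[0.532, 0.2145], [0.626, 0.2972]] [0.579  0.2559]
vial1 [[0.532, 0.2145]] [0.532  0.2145]
hold [[0.5656, -0.0097], [0.4158, -0.0239]] [ 0.4907 -0.0168]
```

apply_moves --rot '[[0, 0, -0.1], [0, 0, 0], [0, 0, 0], [0, 0, 0], [0, 0, 0], [0, 0, 0], [0, 0, 0]]' --travel '[[-0.032, -0.1, 0], [-0.032, -0.1, -0.05], [0, 0, -0.15], [0, 0, -0.15], [0, 0, -0.15], [0, 0, -0.15], [0, 0, 0]]' --fingers '[0.7, 0.7, 0.7, 0.7, 0.7, 0.7, 0.7]'

```text
clock: 2.55
tool_pos: [0.5195, 0.1502, 0.0853]
eef_rot: [-0.068, 3.131, 0.008]
wrist_force: [-0.9, 0.7, 0.6]
gripper_width: 0.0597
```

```bash
python3 - <<'E'
from h import *
st=bot.read_state();w=save('wrist','w2');print(st['tool_pos'],st['eef_rot'],st['gripper_width'])
cv2.imwrite('pics/w2b.png',cv2.resize(w,(640,480),interpolation=cv2.INTER_CUBIC)[:,:,::-1])
E
```

```text
[0.51946031 0.15023044 0.08525518] [-0.06789366  3.13108198  0.00772133] 0.059684869526984125
```

View pics/w2b.png

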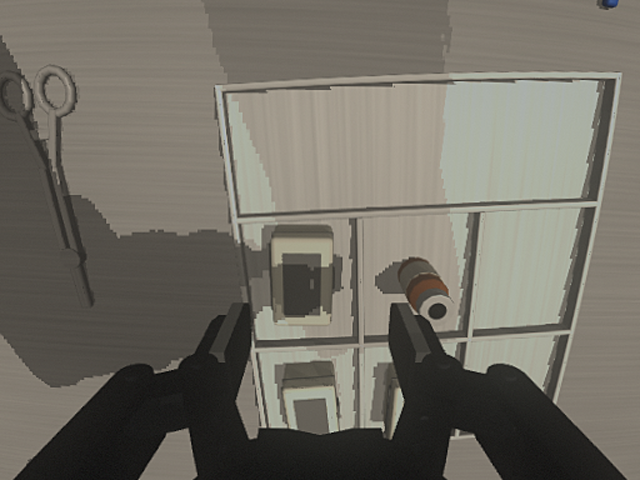

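```bash
python3 - <<'E'
from h import *
st=bot.read_state()
p=ray('wrist',np.array([(273,238),(331,240),(329,322),(275,323)])*.8,.034,st)[:,:2];print(p.round(4),p.mean(0))
print(ray('wrist',np.array([(435,308)])*.8,.054,st))
E
```

```text
[[0.5051 0.1246]
 [0.5049 0.1576]
 [0.559  0.1593]
 [0.5612 0.1258]] [0.53253445 0.14183307]
[[0.53540632 0.21651531 0.054     ]]
```

apply_moves --rot '[[0, 0, 0], [0, 0, 0], [0, 0, 0], [0, 0, 0], [0, 0, 0], [0, 0, 0], [0, 0, 0], [0, 0, 0]]' --travel '[[0.036, -0.028, -0.05], [0, 0, -0.08], [0, 0, -0.06], [0, 0, -0.03], [0, 0, 0], [0, 0, 0], [0, 0, 0], [0, 0, 0]]' --fingers '[0.7, 0.7, 0.7, 0.7, 0.7, 0, 0, 0]'

```text
clock: 3.4
tool_pos: [0.5449, 0.1444, 0.0355]
eef_rot: [-0.073, 3.102, 0.012]
wrist_force: [-4.0, -16.9, 27.6]
gripper_width: 0.017
```

```bash
python3 - <<'E'
from h import *
st=bot.read_state();w=save('wrist','w3');print(st['tool_pos'],st['eef_rot'],st['gripper_width'],st['wrist_force'])
s=save('scene','s3')
a=cv2.resize(w,(400,300));b=cv2.resize(s[150:300,250:450],(400,300),interpolation=cv2.INTER_CUBIC)
cv2.imwrite('pics/w3b.png',np.hstack([a,b])[:,:,::-1])
E
```

```text
[0.5449363  0.14441778 0.03550035] [-0.07276943  3.10230351  0.01157144] 0.01695375545907394 [ -4.00356529 -16.8934223   27.55048169]
```

View pics/w3b.png

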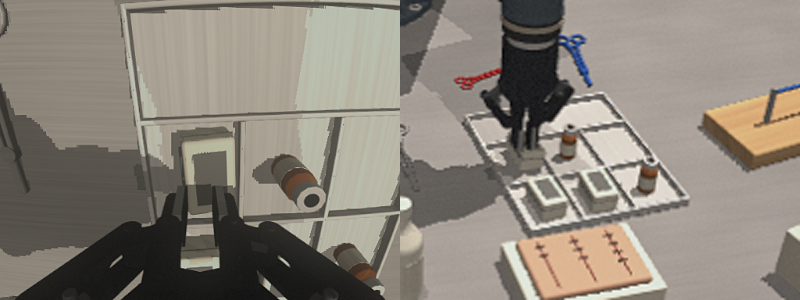

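apply_moves --rot '[[0, 0, 0], [0, 0, 0], [0, 0, 0], [0, 0, 0], [0, 0, 0]]' --travel '[[0, 0, 0.06], [0, 0, 0.06], [0, 0, 0], [0, 0, 0], [0, 0, 0]]' --fingers '[0.7, 0.7, 0.7, 0.7, 0.7]'

```text
clock: 4.0
tool_pos: [0.5485, 0.1412, 0.0798]
eef_rot: [-0.068, 3.091, 0.005]
wrist_force: [-0.3, -0.2, -0.2]
gripper_width: 0.06
```

```bash
cat > w.py <<'E'
import sys
from h import *
name=sys.argv[1];Z=bot.read_state();w=bot.get_image('wrist')
R=cv2.Rodrigues(Z['eef_rot'])[0];print('pos',Z['tool_pos'].round(4),'zaxis',R[:,2].round(3),'jawyaw',np.arctan2(-R[0,1],R[1,1]).round(3),'w',Z['gripper_width'],'F',Z['wrist_force'].round(1),'t',Z['clock'])
for l,z in [('box1_mid',.034),('vial1_mid',.054),('holder',.004)][:int(sys.argv[2])]:
    for d in bot.spot_in('wrist',l):
        b=d['box']
        if d['score']>.3: print(l,np.round(b).tolist(),round(d['score'],2),ray('wrist',[((b[0]+b[2])/2,(b[1]+b[3])/2)],z,Z)[0][:2].round(3))
save('wrist',name,cv2.resize(w,(640,480),interpolation=cv2.INTER_CUBIC))
E
python3 w.py w4 2
```

```text
pos [0.5485 0.1412 0.0798] zaxis [ 0.049  0.004 -0.999] jawyaw 0.044 w 0.060000755080206476 F [-0.3 -0.2 -0.2] t 4.0
box1_mid [250.0, 137.0, 307.0, 225.0] 0.93 [0.522 0.156]
```

View pics/w4.png

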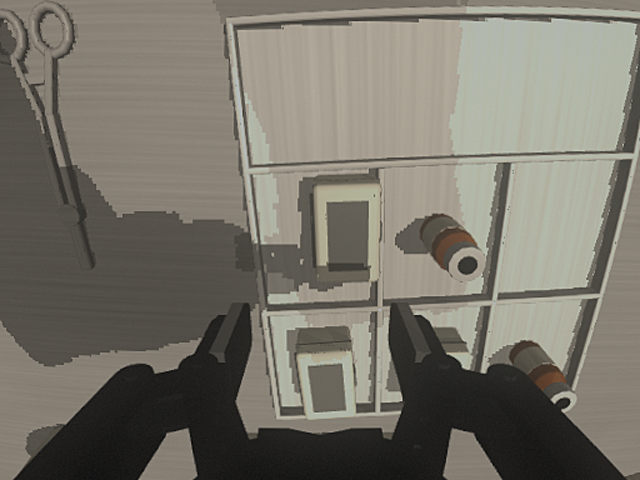

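```bash
python3 - <<'E'
from h import *
st=bot.read_state()
p=ray('wrist',np.array([(315,184),(381,182),(379,278),(318,280)])*.8,.034,st)[:,:2];print(p.round(4),p.mean(0).round(4))
E
```

```text
[[0.4992 0.1374]
 [0.4966 0.171 ]
 [0.5515 0.1757]
 [0.5542 0.1412]] [0.5254 0.1563]
```

apply_moves --rot '[[0, 0.062, 0], [0, 0, 0], [0, 0, 0]]' --travel '[[-0.08, 0.05, 0], [0, 0, 0], [0, 0, 0]]' --fingers '[0.7, 0.7, 0.7]'

```text
clock: 4.45
tool_pos: [0.5229, 0.1561, 0.0774]
eef_rot: [0.068, -3.137, -0.004]
wrist_force: [-0.4, 0.5, 0.3]
gripper_width: 0.06
```

apply_moves --rot '[[0, 0, 0], [0, 0, 0], [0, 0, 0], [0, 0, 0], [0, 0, 0], [0, 0, 0]]' --travel '[[0.008, 0, 0], [0, 0, -0.1], [0, 0, 0], [0, 0, -0.1], [0, 0, 0], [0, 0, 0]]' --fingers '[0.56, 0.56, 0.56, 0.56, 0.56, 0.56]'

```text
clock: 5.05
tool_pos: [0.5293, 0.1553, 0.0188]
eef_rot: [-0.067, 3.14, 0.005]
wrist_force: [-0.6, -0.0, -0.1]
gripper_width: 0.0479
```

apply_moves --rot '[[0, 0, 0], [0, 0, 0], [0, 0, 0], [0, 0, 0], [0, 0, 0], [0, 0, 0], [0, 0, 0]]' --travel '[[0, 0, -0.026], [0, 0, 0], [0, 0, 0], [0, 0, 0], [0, 0, 0], [0, 0, 0.04], [0, 0, 0]]' --fingers '[0.56, 0.56, 0, 0, 0, 0, 0]'

```text
clock: 5.75
tool_pos: [0.5322, 0.156, 0.0285]
eef_rot: [-0.067, 3.133, 0.007]
wrist_force: [0.3, 0.6, -0.7]
gripper_width: 0.0349
```

apply_moves --rot '[[0, 0, 0], [0, 0, 0], [0, 0, 0.06], [0, 0, 0.06], [0, 0, 0], [0, 0, 0], [0, 0, 0], [0, 0, 0], [0, 0, 0], [0, 0, 0]]' --travel '[[0, 0, 0.16], [0, 0, 0.16], [0, -0.05, 0.15], [-0.02, -0.12, 0.1], [-0.03, -0.12, 0.1], [-0.03, -0.12, 0.1], [-0.03, -0.12, 0.1], [-0.03, -0.12, 0.1], [-0.02, -0.12, 0.1], [0, 0, 0]]' --fingers '[0, 0, 0, 0, 0, 0, 0, 0, 0, 0]'

```text
clock: 6.75
tool_pos: [0.4774, -0.0827, 0.3647]
eef_rot: [-0.227, 3.123, -0.0]
wrist_force: [0.3, 1.0, -0.2]
gripper_width: 0.035
```

```bash
python3 w.py w5 0
```

```text
pos [ 0.4774 -0.0827  0.3647] zaxis [ 0.011  0.001 -1.   ] jawyaw 0.145 w 0.03500771400639813 F [ 0.3  1.  -0.2] t 6.75
```

View pics/w5.png

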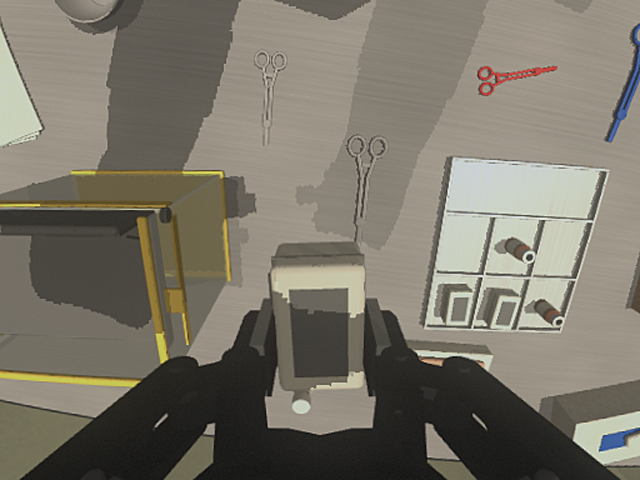

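apply_moves --rot '[[0, 0.014, 0], [0, 0, 0], [0, 0, 0], [0, 0, 0], [0, 0, 0], [0, 0, 0]]' --travel '[[0.01, -0.14, 0], [0.02, -0.14, 0], [0.02, -0.14, 0], [0.02, -0.14, 0], [0, 0, 0], [0, 0, 0]]' --fingers '[0, 0, 0, 0, 0, 0]'

```text
clock: 7.4
tool_pos: [0.4995, -0.2494, 0.3573]
eef_rot: [0.238, -3.125, -0.012]
wrist_force: [-0.5, -0.4, 0.0]
gripper_width: 0.035
```

```bash
python3 w.py w6 0
```

```text
pos [ 0.4995 -0.2494  0.3573] zaxis [-0.008  0.007 -1.   ] jawyaw 0.152 w 0.03501832863957646 F [-0.5 -0.4  0. ] t 7.4
```

View pics/w6.png

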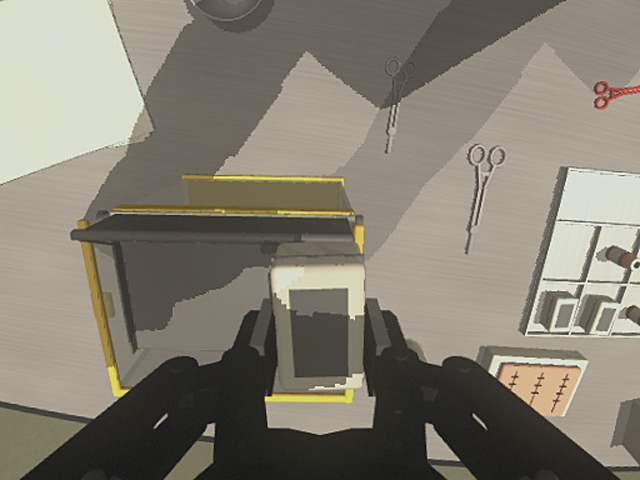

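```bash
python3 - <<'E'
from h import *
st=bot.read_state()
f=lambda p,z:ray('wrist',np.array(p)*.8,z,st)[:,:2].round(4)
a=f([(72,233),(356,236)],.265);print(a,np.linalg.norm(a[0]-a[1]),np.arctan2(*(a[1]-a[0])*[-1,1]))
a=f([(184,178),(343,178)],.006);print(a,np.linalg.norm(a[0]-a[1]))
print(f([(116,396),(352,403)],.24))
print(f([(85,222),(358,215)],.24))
E
```

```text
[[ 0.5155 -0.42  ]
 [ 0.4882 -0.2244]] 0.19749594932554945 0.1386747241889332
[[ 0.5192 -0.4296]
 [ 0.4874 -0.2155]] 0.21644872371996096
[[ 0.6797 -0.4084]
 [ 0.6516 -0.1944]]
[[ 0.5154 -0.4257]
 [ 0.4795 -0.2219]]
```

apply_moves --rot '[[0, 0, 0], [0, 0, 0], [0, 0, 0], [0, 0, 0], [0, 0, 0], [0, 0, 0], [0, 0, 0]]' --travel '[[0.09, -0.133, 0], [0.09, -0.133, 0], [0.09, -0.133, 0], [0, 0, -0.12], [0, 0, -0.12], [0, 0, 0], [0, 0, 0]]' --fingers '[0, 0, 0, 0, 0, 0, 0]'

```text
clock: 8.15
tool_pos: [0.5951, -0.3656, 0.2845]
eef_rot: [-0.261, 3.128, 0.004]
wrist_force: [-0.1, -0.2, 0.7]
gripper_width: 0.0347
```

apply_moves --rot '[[0, 0, -0.03], [0, 0, 0], [0, 0, 0], [0, 0, 0], [0, 0, 0]]' --travel '[[-0.05, -0.016, -0.05], [0, 0, 0], [0, 0, -0.13], [0, 0, 0], [0, 0, 0]]' --fingers '[0, 0, 0, 0, 0]'

```text
clock: 8.65
tool_pos: [0.5812, -0.3651, 0.2423]
eef_rot: [-0.232, 3.122, -0.003]
wrist_force: [0.0, -0.4, 0.5]
gripper_width: 0.0353
```

```bash
python3 w.py w7 0; python3 - <<'E'
from h import *
save('scene','s7',cv2.resize(bot.get_image('scene')[120:300,50:290],(800,600)))
E
```

```text
pos [ 0.5812 -0.3651  0.2423] zaxis [ 0.011 -0.001 -1.   ] jawyaw 0.148 w 0.03528683138356734 F [ 0.  -0.4  0.5] t 8.65
```

View pics/w7.png

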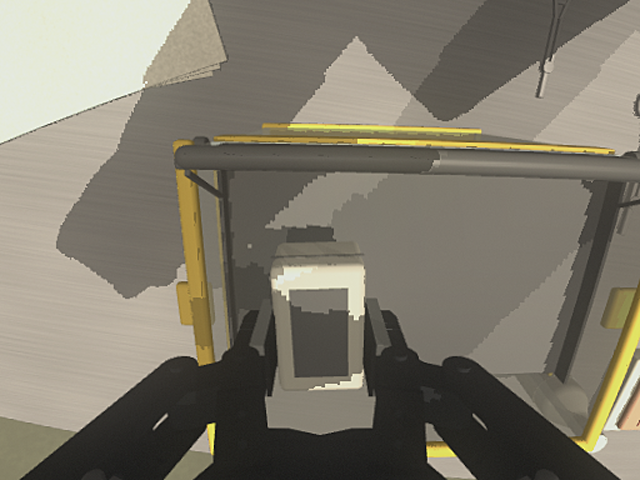

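apply_moves --rot '[[0, 0, 0], [0, 0, 0], [0, 0, 0], [0, 0, 0], [0, 0, 0], [0, 0, 0]]' --travel '[[0, -0.01, -0.08], [0, 0, 0], [0, 0, 0], [0, 0, 0], [0, 0, 0], [0, 0, 0]]' --fingers '[0, 0, 0, 0.52, 0.52, 0.52]'

```text
clock: 9.35
tool_pos: [0.5857, -0.3703, 0.228]
eef_rot: [-0.232, 3.111, -0.016]
wrist_force: [0.5, 0.3, -0.7]
gripper_width: 0.0443
```

apply_moves --rot '[[0, 0, 0], [0, 0, 0], [0, 0, 0], [0, 0, 0], [0, 0, 0], [0, 0, 0], [0, 0, 0], [0, 0, 0], [0, 0, 0], [0, 0, 0]]' --travel '[[0, 0, 0.15], [0, 0, 0.15], [0, 0, 0.08], [0, 0.16, 0], [0, 0.16, 0], [0, 0.16, 0], [0, 0.16, 0], [0, 0.16, 0], [0, 0.16, 0], [0, 0.16, 0]]' --fingers '[0.52, 0.52, 0.52, 0.6, 0.6, 0.6, 0.6, 0.6, 0.6, 0.6]'

```text
clock: 10.35
tool_pos: [0.5829, -0.0289, 0.3472]
eef_rot: [-0.215, 3.109, -0.017]
wrist_force: [1.0, -0.4, 1.2]
gripper_width: 0.0513
```

apply_moves --rot '[[0, 0, 0], [0, 0, 0], [0, 0, 0], [0, 0, 0], [0, 0, 0], [0, 0, 0]]' --travel '[[0, 0.15, -0.05], [0, 0.15, -0.05], [0, 0.15, -0.05], [0, 0.1, -0.05], [0, 0, 0], [0, 0, 0]]' --fingers '[0.6, 0.6, 0.6, 0.6, 0.6, 0.6]'

```text
clock: 10.95
tool_pos: [0.5811, 0.1492, 0.2887]
eef_rot: [-0.227, 3.102, -0.015]
wrist_force: [0.1, 0.3, -0.6]
gripper_width: 0.0511
```

```bash
python3 w.py w8 2; python3 - <<'E'
from h import *
save('scene','s8',cv2.resize(bot.get_image('scene')[120:300,50:290],(400,300)))
a=cv2.imread('pics/w8.png');b=cv2.imread('pics/s8.png')
cv2.imwrite('pics/ws8.png',np.hstack([cv2.resize(a,(400,300)),b]))
E
```

```text
pos [0.5811 0.1492 0.2887] zaxis [ 0.031 -0.007 -0.999] jawyaw 0.146 w 0.05113333378142235 F [ 0.1  0.3 -0.6] t 10.95
vial1_mid [302.0, 116.0, 326.0, 131.0] 0.54 [0.53  0.214]
vial1_mid [224.0, 20.0, 407.0, 216.0] 0.33 [0.523 0.215]
```

View pics/ws8.png

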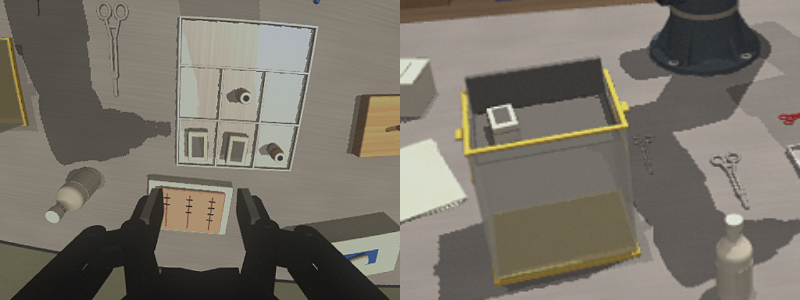

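apply_moves --rot '[[0, 0.04, -0.06], [0, 0, 0], [0, 0, 0], [0, 0, 0], [0, 0, 0], [0, 0, 0], [0, 0, 0]]' --travel '[[0.08, 0.01, 0], [0.08, 0, 0], [0, 0, -0.16], [0, 0, -0.16], [0, 0, -0.16], [0, 0, -0.15], [0, 0, 0]]' --fingers '[0.6, 0.6, 0.6, 0.6, 0.6, 0.6, 0.6]'

```text
clock: 11.85
tool_pos: [0.6359, 0.1408, 0.1022]
eef_rot: [-0.126, 3.125, -0.009]
wrist_force: [-1.0, 0.2, 0.7]
gripper_width: 0.051
```

```bash
python3 w.py w9 2; cat > near.py <<'E'
# rectify wrist view onto a horizontal plane, report white-ish box-top blob by minAreaRect
from h import *
import sys
z=float(sys.argv[1]);cx,cy=float(sys.argv[2]),float(sys.argv[3]);st=bot.read_state();w=bot.get_image('wrist')
n=160;s=.0005
X,Y=np.meshgrid(cx+(np.arange(n)-n/2)*s,cy+(np.arange(n)-n/2)*s)
uv=proj('wrist',np.c_[X.ravel(),Y.ravel(),np.full(n*n,z)],st).reshape(n,n,2).astype(np.float32)
r=cv2.remap(w,uv[...,0],uv[...,1],cv2.INTER_LINEAR)
save('wrist',sys.argv[4],cv2.resize(r,(480,480)))
E
python3 near.py .034 .63 .153 n9
```

```text
pos [0.6359 0.1408 0.1022] zaxis [ 0.014 -0.005 -1.   ] jawyaw 0.08 w 0.050980992860331927 F [-1.   0.2  0.7] t 11.85
vial1_mid [348.0, 55.0, 406.0, 93.0] 0.98 [0.535 0.208]
```

View pics/w9.png

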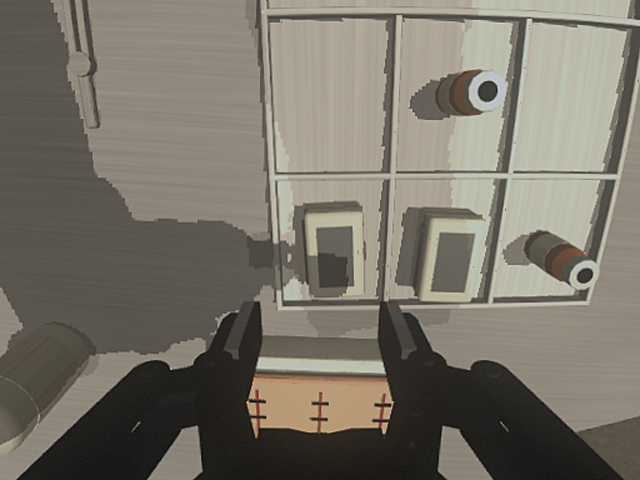

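```bash
python3 - <<'E'
from h import *
st=bot.read_state()
f=lambda p,z:ray('wrist',np.array(p)*.8,z,st)[:,:2].round(4)
for c in ([(304,213),(361,211),(366,295),(308,298)],[(425,218),(480,215),(473,301),(418,299)]):
    p=f(c,.034);print(p.tolist(),p.mean(0),np.arctan2(*((p[2]+p[3]-p[0]-p[1])[::-1])))
print(f([(582,275),(487,91)],.054))
E
```

```text
[[0.617, 0.1316], [0.6128, 0.1666], [0.6708, 0.1771], [0.6763, 0.1383]] [0.644225 0.1534  ] 0.1455949979053407
[[0.6139, 0.207], [0.6089, 0.2415], [0.6697, 0.2513], [0.671, 0.2128]] [0.640875 0.22815 ] 0.1315513659357248
[[0.6361 0.3071]
 [0.5382 0.221 ]]
```

```bash
python3 - <<'E'
from h import *
st=bot.read_state();print(st['tool_pos'],cv2.Rodrigues(st['eef_rot'])[0][:,2])
st['tool_pos']=np.array([.6359,.1408,.1022]);R=cv2.Rodrigues(np.array([-.126,3.125,-.009]))[0];st['eef_rot']=cv2.Rodrigues(R)[0].ravel()
f=lambda p,z:ray('wrist',np.array(p)*.8,z,st)[:,:2].round(4)
for c in ([(304,213),(361,211),(366,295),(308,298)],[(425,218),(480,215),(473,301),(418,299)]):
    p=f(c,.034);print(p.mean(0),np.arctan2(*((p[2]+p[3]-p[0]-p[1])[::-1])))
print(f([(582,275),(487,91)],.054))
print('walls back-row: ',f([(275,305),(592,303)],.014), f([(277,179),(617,176)],.014))
E
```

```text
[0.64110175 0.14290601 0.11080332] [ 0.02764533 -0.00219543 -0.99961538]
[0.634475 0.15045 ] 0.14377322501065792
[0.63125  0.222175] 0.1263219901522215
[[0.6266 0.2972]
 [0.533  0.2157]]
walls back-row:  [[0.6838 0.1127]
 [0.6646 0.3474]] [[0.5932 0.1104]
 [0.5706 0.3332]]
```

apply_moves --rot '[[0, 0.035, 0.05], [0, 0, 0], [0, 0, 0], [0, 0, 0], [0, 0, 0]]' --travel '[[-0.02, 0.025, 0], [0, 0, 0], [0, 0, -0.15], [0, 0, 0], [0, 0, 0]]' --fingers '[0.6, 0.6, 0.6, 0.6, 0.6]'

```text
clock: 12.55
tool_pos: [0.6435, 0.1516, 0.0796]
eef_rot: [-0.185, 3.114, 0.002]
wrist_force: [-0.0, -0.2, 0.6]
gripper_width: 0.0515
```

apply_moves --rot '[[0, 0.025, 0], [0, 0, 0], [0, 0, 0], [0, 0, 0], [0, 0, 0]]' --travel '[[-0.03, -0.003, -0.1], [0, 0, 0], [-0.01, 0, -0.06], [0, 0, 0], [0, 0, 0]]' --fingers '[0.6, 0.6, 0.6, 0.6, 0.6]'

```text
clock: 13.05
tool_pos: [0.6384, 0.1517, 0.044]
eef_rot: [-0.183, 3.118, 0.008]
wrist_force: [0.9, -0.2, -0.0]
gripper_width: 0.0513
```

apply_moves --rot '[[0, 0.025, 0], [0, 0, 0], [0, 0, 0], [0, 0, 0]]' --travel '[[-0.01, -0.003, -0.07], [-0.01, 0, -0.06], [0, 0, 0], [0, 0, 0]]' --fingers '[0.6, 0.6, 0.6, 0.6]'

```text
clock: 13.45
tool_pos: [0.6359, 0.1514, 0.0083]
eef_rot: [-0.183, 3.132, 0.012]
wrist_force: [0.1, -0.1, 0.6]
gripper_width: 0.0507
```

apply_moves --rot '[[0, 0, 0], [0, 0, 0], [0, 0, 0], [0, 0, 0], [0, 0, 0], [0, 0, 0], [0, 0, 0], [0, 0, 0]]' --travel '[[0, 0, 0.012], [0, 0, 0], [0, 0, 0], [0, 0, 0], [0, 0, 0.05], [0, 0, 0.15], [0, 0, 0.15], [0, 0, 0.15]]' --fingers '[0, 0, 0, 0, 0, 0, 0, 0]'

```text
clock: 14.25
tool_pos: [0.6321, 0.1504, 0.162]
eef_rot: [0.183, -3.13, -0.009]
wrist_force: [1.5, -0.6, -0.8]
gripper_width: 0.0349
```

apply_moves --rot '[[0, 0, 0], [0, 0, 0], [0, 0, 0], [0, 0, 0], [0, 0, 0], [0, 0, 0], [0, 0, 0], [0, 0, 0], [0, 0, 0], [0, 0, 0]]' --travel '[[-0.02, -0.08, 0.13], [-0.02, -0.1, 0.12], [-0.02, -0.1, 0.12], [-0.02, -0.11, 0.12], [-0.02, -0.15, 0], [-0.02, -0.15, 0], [-0.02, -0.15, 0], [-0.02, -0.15, 0], [-0.02, -0.15, 0], [-0.02, -0.15, 0]]' --fingers '[0, 0, 0, 0, 0, 0, 0, 0, 0, 0]'

```text
clock: 15.25
tool_pos: [0.5703, -0.2431, 0.3263]
eef_rot: [-0.199, 3.122, 0.007]
wrist_force: [1.0, -0.5, -0.2]
gripper_width: 0.0346
```

apply_moves --rot '[[0, 0, 0.01], [0, 0, 0], [0, 0, 0], [0, 0, 0], [0, 0, 0]]' --travel '[[0, -0.04, -0.1], [0, 0, -0.12], [0, 0, -0.1], [0, 0, 0], [0, 0, 0]]' --fingers '[0, 0, 0, 0, 0]'

```text
clock: 15.75
tool_pos: [0.568, -0.2636, 0.2294]
eef_rot: [-0.197, 3.119, 0.002]
wrist_force: [-0.2, 0.4, 0.9]
gripper_width: 0.0346
```

apply_moves --rot '[[0, 0, 0], [0, 0, 0], [0, 0, 0], [0, 0, 0], [0, 0, 0], [0, 0, 0]]' --travel '[[0, 0.028, -0.015], [0, 0, -0.025], [0, 0, 0], [0, 0, 0], [0, 0, 0], [0, 0, 0]]' --fingers '[0, 0, 0, 0.5, 0.5, 0.5]'

```text
clock: 16.35
tool_pos: [0.5708, -0.2539, 0.2225]
eef_rot: [-0.2, 3.112, -0.003]
wrist_force: [0.1, 0.4, -0.5]
gripper_width: 0.0429
```

apply_moves --rot '[[0, 0, 0], [0, 0.04, 0], [0, 0, 0], [0, 0, 0], [0, 0, 0], [0, 0, 0], [0, 0, 0], [0, 0, 0], [0, 0, 0], [0, 0, 0]]' --travel '[[0, 0, 0.15], [0, 0, 0.15], [0, 0.16, 0], [0.02, 0.16, 0], [0.03, 0.16, 0], [0.03, 0.16, 0], [0.03, 0.16, 0], [0.03, 0.16, 0], [0.03, 0.16, -0.05], [0.03, 0.16, -0.05]]' --fingers '[0.5, 0.5, 0.6, 0.6, 0.6, 0.6, 0.6, 0.6, 0.6, 0.6]'

```text
clock: 17.35
tool_pos: [0.6315, 0.1309, 0.2924]
eef_rot: [-0.182, 3.134, -0.002]
wrist_force: [0.4, 0.5, 0.3]
gripper_width: 0.0512
```

apply_moves --rot '[[0, 0, 0], [0, 0, 0], [0, 0, 0], [0, 0, 0], [0, 0, 0], [0, 0, 0]]' --travel '[[0, 0.14, -0.08], [0, 0.12, -0.1], [0, 0, -0.15], [0, 0, -0.15], [0, 0, 0], [0, 0, 0]]' --fingers '[0.6, 0.6, 0.6, 0.6, 0.6, 0.6]'

```text
clock: 17.95
tool_pos: [0.631, 0.2202, 0.1436]
eef_rot: [-0.195, 3.131, 0.0]
wrist_force: [-0.2, -0.6, 1.8]
gripper_width: 0.0512
```

```bash
python3 w.py w10 2; python3 - <<'E'
from h import *
print([bot.spot_in('top','box1_mid')])if 0 else 0
E
```

```text
pos [0.631  0.2202 0.1436] zaxis [ 0.005  0.    -1.   ] jawyaw 0.125 w 0.051210522603774976 F [-0.2 -0.6  1.8] t 17.95
vial1_mid [250.0, 65.0, 281.0, 91.0] 0.64 [0.536 0.216]
```

Box C isn't detected, but w9 located it twice; go down on those numbers.

apply_moves --rot '[[0, 0, 0], [0, 0, 0], [0, 0, 0], [0, 0, 0], [0, 0, 0], [0, 0, 0]]' --travel '[[0, 0.004, -0.14], [0, 0, -0.14], [0, 0, -0.1], [0, 0, -0.02], [0, 0, 0], [0, 0, 0]]' --fingers '[0.6, 0.6, 0.6, 0.6, 0.6, 0.6]'

```text
clock: 18.7
tool_pos: [0.6425, 0.2219, 0.0378]
eef_rot: [-0.186, 3.105, 0.011]
wrist_force: [0.4, -0.2, 1.1]
gripper_width: 0.0515
```

apply_moves --rot '[[0, 0.03, 0], [0, 0, 0], [0, 0, 0], [0, 0, 0]]' --travel '[[-0.035, 0, -0.03], [-0.005, 0, -0.065], [0, 0, 0], [0, 0, 0]]' --fingers '[0.6, 0.6, 0.6, 0.6]'

```text
clock: 19.1
tool_pos: [0.6327, 0.2231, 0.015]
eef_rot: [-0.187, 3.123, 0.018]
wrist_force: [-0.1, -0.0, -0.8]
gripper_width: 0.0512
```

apply_moves --rot '[[0, 0, 0], [0, 0, 0], [0, 0, 0], [0, 0, 0], [0, 0, 0], [0, 0, 0], [0, 0, 0], [0, 0, 0], [0, 0, 0]]' --travel '[[0, 0, -0.012], [0, 0, 0], [0, 0, 0], [0, 0, 0], [0, 0, 0.05], [0, 0, 0.15], [0, 0, 0.15], [0, 0, 0.15], [0, 0, 0.1]]' --fingers '[0.6, 0, 0, 0, 0, 0, 0, 0, 0]'

```text
clock: 20.0
tool_pos: [0.629, 0.2219, 0.1941]
eef_rot: [-0.187, 3.131, 0.015]
wrist_force: [1.0, 0.3, -0.6]
gripper_width: 0.0352
```

apply_moves --rot '[[0, 0, 0], [0, 0, 0], [0, 0, 0], [0, 0, 0], [0, 0, 0], [0, 0, 0], [0, 0, 0], [0, 0, 0], [0, 0, 0], [0, 0, 0]]' --travel '[[-0.02, -0.1, 0.12], [-0.02, -0.1, 0.12], [-0.02, -0.1, 0.12], [-0.02, -0.15, 0.03], [-0.02, -0.15, 0], [-0.02, -0.15, 0], [-0.02, -0.15, 0], [-0.02, -0.15, 0], [-0.02, -0.15, 0], [-0.02, -0.15, 0]]' --fingers '[0, 0, 0, 0, 0, 0, 0, 0, 0, 0]'

```text
clock: 21.0
tool_pos: [0.5663, -0.1909, 0.3239]
eef_rot: [-0.203, 3.116, 0.016]
wrist_force: [0.5, 0.1, -0.6]
gripper_width: 0.0353
```

apply_moves --rot '[[0, 0.02, 0], [0, 0, 0], [0, 0, 0], [0, 0, 0], [0, 0, 0]]' --travel '[[0.02, -0.15, 0], [0.02, -0.15, 0], [0, -0.1, 0], [0, 0, 0], [0, 0, 0]]' --fingers '[0, 0, 0, 0, 0]'

```text
clock: 21.5
tool_pos: [0.5753, -0.3222, 0.3234]
eef_rot: [-0.192, 3.133, 0.017]
wrist_force: [0.4, 0.5, -0.1]
gripper_width: 0.0352
```

```bash
python3 w.py w11 0
```

```text
pos [ 0.5753 -0.3222  0.3234] zaxis [ 0.002  0.011 -1.   ] jawyaw 0.122 w 0.035205181624628386 F [ 0.4  0.5 -0.1] t 21.5
```

View pics/w11.png

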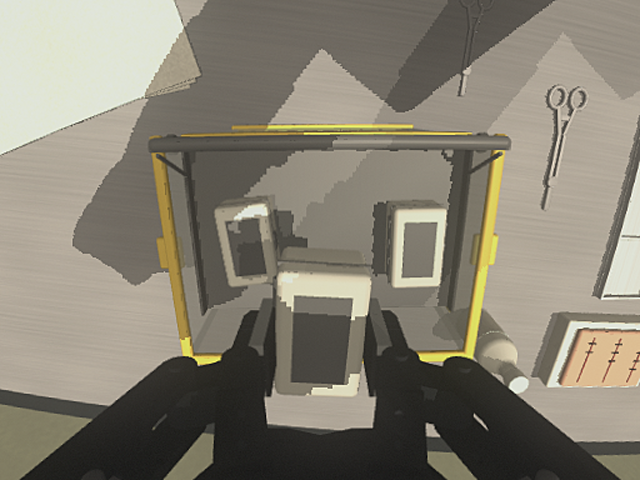

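```bash
python3 - <<'E'
from h import *
st=bot.read_state();print(st['tool_pos'])
st['tool_pos']=np.array([.5753,-.3222,.3234]);st['eef_rot']=np.array([-.192,3.133,.017])
f=lambda p,z:ray('wrist',np.array(p)*.8,z,st)[:,:2].round(4)
print(f([(215,210),(270,203),(277,277),(231,287)],.235),f([(393,210),(446,208),(440,288),(389,286)],.235))
print('floor end',f([(200,308),(470,306)],.205),f([(152,140),(508,138)],.265))
E
```

```text
[ 0.57534012 -0.3218839   0.32337721]
[[ 0.5578 -0.3915]
 [ 0.5489 -0.3561]
 [ 0.6007 -0.3472]
 [ 0.6123 -0.3787]] [[ 0.5439 -0.276 ]
 [ 0.5382 -0.2413]
 [ 0.5958 -0.2318]
 [ 0.5984 -0.2685]]
floor end [[ 0.6501 -0.4092]
 [ 0.6227 -0.1896]] [[ 0.514  -0.4197]
 [ 0.4892 -0.2276]]
```

apply_moves --rot '[[0, 0, 0.02], [0, 0, 0], [0, 0, 0], [0, 0, 0], [0, 0, 0]]' --travel '[[0.08, 0.042, 0], [0, 0, -0.1], [0, 0, -0.1], [0, 0, 0], [0, 0, 0]]' --fingers '[0, 0, 0, 0, 0]'

```text
clock: 22.05
tool_pos: [0.6014, -0.3026, 0.2662]
eef_rot: [-0.228, 3.127, 0.014]
wrist_force: [-0.2, 0.1, -0.3]
gripper_width: 0.0356
```

apply_moves --rot '[[0, 0, 0], [0, 0, 0], [0, 0, 0], [0, 0, 0], [0, 0, 0]]' --travel '[[-0.003, -0.022, -0.05], [0, 0, -0.06], [0, 0, -0.04], [0, 0, 0], [0, 0, 0]]' --fingers '[0, 0, 0, 0, 0]'

```text
clock: 22.55
tool_pos: [0.6028, -0.3078, 0.2288]
eef_rot: [-0.232, 3.118, 0.006]
wrist_force: [0.7, -0.4, -0.8]
gripper_width: 0.0355
```

apply_moves --rot '[[0, 0, 0], [0, 0, 0], [0, 0, 0], [0, 0, 0], [0, 0, 0], [0, 0, 0], [0, 0, 0], [0, 0, 0]]' --travel '[[-0.004, -0.003, -0.03], [0, 0, 0], [0, 0, 0], [0, 0, 0], [0, 0, 0], [0, 0, 0.1], [0, 0, 0.16], [0, 0, 0.15]]' --fingers '[0, 0, 0.49, 0.49, 0.49, 0.49, 0.49, 0.49]'

```text
clock: 23.35
tool_pos: [0.5993, -0.3076, 0.3417]
eef_rot: [-0.232, 3.125, 0.013]
wrist_force: [0.9, -0.2, 0.5]
gripper_width: 0.0418
```

apply_moves --rot '[[0, 0, 0], [0, 0, 0], [0, 0, 0], [0, 0, 0], [0, 0, 0], [0, 0, 0], [0, 0, 0], [0, 0, 0]]' --travel '[[-0.16, -0.022, 0], [-0.16, -0.022, 0], [-0.16, -0.022, 0], [-0.02, 0, 0], [0, 0, -0.15], [0, 0, -0.15], [0, 0, 0], [0, 0, 0]]' --fingers '[0.4, 0, 0, 0, 0, 0, 0, 0]'

```text
clock: 24.15
tool_pos: [0.4548, -0.3333, 0.2646]
eef_rot: [-0.231, 3.099, -0.017]
wrist_force: [1.4, -0.6, 1.4]
gripper_width: -0.0002
```

apply_moves --rot '[[0, 0.03, 0], [0, 0, 0], [0, 0, 0], [0, 0, 0], [0, 0, 0], [0, 0, 0]]' --travel '[[0, 0, -0.1], [0, 0, 0], [0.06, 0.008, 0], [0.06, 0.008, 0], [0.05, 0.007, 0], [0, 0, 0]]' --fingers '[0, 0, 0, 0, 0, 0]'

```text
clock: 24.75
tool_pos: [0.5098, -0.3294, 0.2482]
eef_rot: [-0.232, 3.118, -0.028]
wrist_force: [-5.0, -0.6, -0.8]
gripper_width: -0.0001
```

apply_moves --rot '[[0, 0, 0], [0, 0, 0], [0, 0, 0], [0, 0, 0], [0, 0, 0], [0, 0, 0], [0, 0, 0]]' --travel '[[0.03, 0.004, -0.03], [0.03, 0.004, -0.025], [0.04, 0.005, -0.01], [0.04, 0.005, 0], [0.02, 0, 0], [0.02, 0, 0], [0.02, 0, 0]]' --fingers '[0, 0, 0, 0, 0, 0, 0]'

```text
clock: 25.45
tool_pos: [0.5511, -0.3283, 0.2483]
eef_rot: [0.219, -3.124, 0.046]
wrist_force: [-3.2, 0.5, 5.1]
gripper_width: -0.0003
```

```bash
python3 - <<'E'
from h import *
save('scene','s12',cv2.resize(bot.get_image('scene')[120:300,50:290],(640,480)))
E
```

```text
(no output)
```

View pics/s12.png

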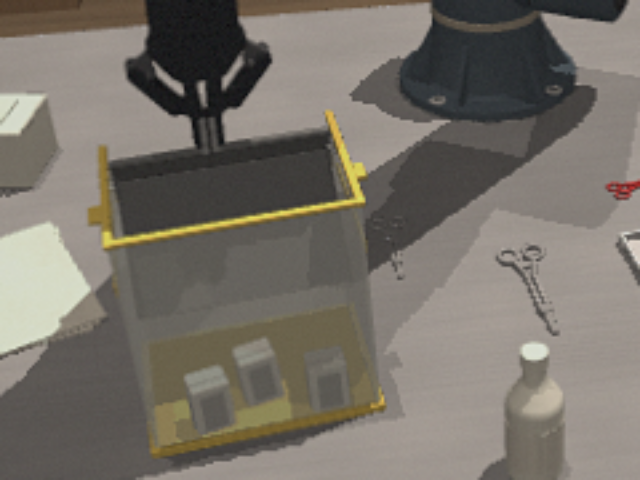

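apply_moves --rot '[[0, 0, 0], [0, 0, 0], [0, 0, 0], [0, 0, 0], [0, 0, 0], [0, 0, 0], [0, 0, 0], [0, 0, 0], [0, 0, 0], [0, 0, 0]]' --travel '[[-0.1, -0.013, 0], [-0.12, -0.02, 0], [-0.1, -0.013, 0], [0, 0, 0.15], [0, 0, 0.15], [0.03, 0.16, 0], [0.03, 0.16, 0], [0.03, 0.16, 0], [0.04, 0.16, 0], [0.04, 0.15, 0]]' --fingers '[0, 0, 0, 0, 0, 0.6, 0.6, 0.6, 0.6, 0.6]'

```text
clock: 26.5
tool_pos: [0.5091, -0.1034, 0.3628]
eef_rot: [-0.206, 3.106, -0.06]
wrist_force: [1.1, -0.2, -0.1]
gripper_width: 0.0512
```

apply_moves --rot '[[0, 0, 0], [0, 0, 0], [0, 0, 0], [0, 0, 0], [0, 0, 0], [0, 0, 0], [0, 0, 0], [0, 0, 0]]' --travel '[[0.02, 0.16, 0], [0.02, 0.16, 0], [0.02, 0.16, 0], [0.02, 0.16, 0], [0, 0.16, 0], [0, 0.16, -0.05], [0, 0, -0.1], [0, 0, 0]]' --fingers '[0.6, 0.6, 0.6, 0.6, 0.6, 0.6, 0.6, 0.6]'

```text
clock: 27.3
tool_pos: [0.5373, 0.2012, 0.3361]
eef_rot: [-0.218, 3.072, -0.043]
wrist_force: [0.1, -1.8, -0.5]
gripper_width: 0.0515
```

```bash
python3 w.py w13 2
```

```text
pos [0.5373 0.2012 0.3361] zaxis [ 0.063 -0.023 -0.998] jawyaw 0.14 w 0.05151989588560377 F [ 0.1 -1.8 -0.5] t 27.3
box1_mid [57.0, 214.0, 120.0, 278.0] 0.31 [ 0.78  -0.088]
vial1_mid [264.0, 129.0, 283.0, 147.0] 0.73 [0.53  0.218]
```

apply_moves --rot '[[0.03, 0.08, 0], [0, 0, 0], [0, 0, 0], [0, 0, 0], [0, 0, 0], [0, 0, 0], [0, 0, 0]]' --travel '[[-0.01, 0.045, -0.1], [0, 0, -0.15], [0, 0, -0.15], [0, 0, -0.15], [0, 0, -0.15], [0, 0, -0.1], [0, 0, 0]]' --fingers '[0.7, 0.7, 0.7, 0.7, 0.7, 0.7, 0.7]'

```text
clock: 28.15
tool_pos: [0.546, 0.2077, 0.1107]
eef_rot: [-0.194, 3.104, 0.018]
wrist_force: [-0.9, -0.2, -0.2]
gripper_width: 0.0596
```

```bash
python3 w.py w14 2
```

```text
pos [0.546  0.2077 0.1107] zaxis [ 0.031  0.014 -0.999] jawyaw 0.125 w 0.059598263834140346 F [-0.9 -0.2 -0.2] t 28.15
vial1_mid [252.0, 164.0, 284.0, 206.0] 0.91 [0.526 0.215]
```

apply_moves --rot '[[-0.018, 0.04, 0], [0, 0, 0], [0, 0, 0], [0, 0, 0]]' --travel '[[-0.04, 0.026, 0], [0, 0, -0.08], [0, 0, -0.06], [0, 0, 0]]' --fingers '[0.7, 0.7, 0.7, 0.7]'

```text
clock: 28.7
tool_pos: [0.5441, 0.2193, 0.0846]
eef_rot: [-0.192, 3.112, 0.012]
wrist_force: [-0.2, 0.1, 1.0]
gripper_width: 0.06
```

```bash
python3 - <<'E'
from h import *
st=bot.read_state();w=bot.get_image('wrist');print(st['tool_pos'],cv2.Rodrigues(st['eef_rot'])[0][:,2])
for d in bot.spot_in('wrist','vial1_mid'):print(np.round(d['box']),d['score'])
print('pred box corner: cap',proj('wrist',[[.534,.2155,.054],[.534,.2155,.004]],st),'w edges',proj('wrist',[[.534,.2035,.054],[.534,.2275,.054],[.522,.2155,.054],[.546,.2155,.054]],st))
save('wrist','w15',w)
E
```

```text
[0.54410447 0.21930696 0.08464782] [ 0.02272005  0.00896775 -0.99970164]
[235. 175. 269. 223.] 0.89
pred box corner: cap [[250.28276456 212.22587915]
 [251.02691294 186.72638089]] w edges [[231.66818549 210.14173263]
 [268.79143608 214.28579162]
 [252.51964844 194.86758655]
 [248.14749662 228.80706212]]
```

apply_moves --rot '[[-0.01, 0.03, 0], [0, 0, 0], [0, 0, 0], [0, 0, 0], [0, 0, 0]]' --travel '[[-0.045, -0.01, 0], [-0.01, 0, -0.09], [-0.005, 0, -0.08], [0, 0, -0.05], [0, 0, 0]]' --fingers '[0.7, 0.7, 0.7, 0.7, 0.7]'

```text
clock: 29.3
tool_pos: [0.5279, 0.2172, 0.0269]
eef_rot: [-0.192, 3.129, 0.007]
wrist_force: [-0.7, -0.5, -0.3]
gripper_width: 0.0594
```

apply_moves --rot '[[0, 0, 0], [0, 0, 0], [0, 0, 0], [0, 0, 0], [0, 0, 0], [0, 0, 0], [0, 0, 0], [0, 0, 0], [0, 0, 0], [0, 0, 0]]' --travel '[[0.006, 0, -0.03], [0, 0, 0], [0, 0, 0], [0, 0, 0], [0, 0, 0], [0, 0, 0], [0, 0, 0.08], [0, 0, 0.15], [0, 0, 0.15], [0, 0, 0.15]]' --fingers '[0.7, 0.7, 0, 0, 0, 0, 0, 0, 0, 0]'

```text
clock: 30.3
tool_pos: [0.5266, 0.2159, 0.1797]
eef_rot: [0.192, -3.134, -0.002]
wrist_force: [2.0, 1.0, -0.5]
gripper_width: 0.0229
```

apply_moves --rot '[[0, 0, 0], [0, 0, 0], [0, 0, 0], [0, 0, 0], [0, 0, 0], [0, 0, 0], [0, 0, 0], [0, 0, 0], [0, 0, 0], [0, 0, 0]]' --travel '[[0, -0.08, 0.13], [0, -0.1, 0.12], [0.01, -0.1, 0.12], [0.01, -0.11, 0.11], [0.02, -0.15, 0], [0.03, -0.15, 0], [0.03, -0.15, 0], [0.03, -0.15, 0], [0.03, -0.15, 0], [0.03, -0.15, 0]]' --fingers '[0, 0, 0, 0, 0, 0, 0, 0, 0, 0]'

```text
clock: 31.3
tool_pos: [0.5837, -0.1796, 0.3407]
eef_rot: [-0.208, 3.119, 0.005]
wrist_force: [1.4, -0.1, 0.2]
gripper_width: 0.0226
```

apply_moves --rot '[[0, 0, 0], [0, 0, 0], [0, 0, 0], [0, 0, 0], [0, 0, 0], [0, 0, 0], [0, 0, 0], [0, 0, 0]]' --travel '[[0.03, -0.16, 0], [0.03, -0.16, 0], [0, -0.15, 0], [0, 0, 0], [0, 0, -0.1], [0, 0, -0.1], [0, 0, -0.06], [0, 0, 0]]' --fingers '[0, 0, 0, 0, 0, 0, 0, 0]'

```text
clock: 32.1
tool_pos: [0.6001, -0.3326, 0.2573]
eef_rot: [-0.195, 3.121, 0.006]
wrist_force: [0.1, -0.1, -1.0]
gripper_width: 0.0223
```

apply_moves --rot '[[0, 0, 0], [0, 0, 0], [0, 0, 0], [0, 0, 0]]' --travel '[[-0.01, 0, -0.07], [0, 0, -0.06], [0, 0, 0], [0, 0, 0]]' --fingers '[0, 0, 0, 0]'

```text
clock: 32.5
tool_pos: [0.5981, -0.332, 0.2227]
eef_rot: [-0.196, 3.116, 0.001]
wrist_force: [-1.3, 0.4, 0.8]
gripper_width: 0.0223
```

Release, rise, and go for vial 2 at about (0.625, 0.298).

apply_moves --rot '[[0, 0, 0], [0, 0, 0], [0, 0, 0], [0, 0.03, 0], [0, 0, 0], [0, 0, 0], [0, 0, 0], [0, 0, 0], [0, 0, 0], [0, 0, 0]]' --travel '[[0, 0, 0], [0, 0, 0], [0, 0, 0.1], [0, 0, 0.16], [0, 0, 0.13], [0, 0.16, 0], [0, 0.16, 0], [0, 0.16, 0], [0, 0.16, 0], [0, 0.16, 0]]' --fingers '[0.5, 0.5, 0.5, 0.5, 0.6, 0.7, 0.7, 0.7, 0.7, 0.7]'

```text
clock: 33.5
tool_pos: [0.6008, -0.091, 0.3522]
eef_rot: [-0.183, 3.127, -0.005]
wrist_force: [1.6, -0.1, 0.2]
gripper_width: 0.0598
```

apply_moves --rot '[[0, 0, 0], [0, 0, 0], [0, 0, 0], [0, 0, 0], [0, 0, 0], [0, 0, 0], [0, 0, 0], [0, 0, 0], [0, 0, 0], [0, 0, 0]]' --travel '[[0.01, 0.16, 0], [0.01, 0.16, 0], [0.01, 0.16, 0], [0.01, 0.16, 0], [0.02, 0.16, 0], [0.02, 0.16, 0], [0.02, 0.16, 0], [0.02, 0.14, -0.08], [0, 0, -0.1], [0, 0, -0.1]]' --fingers '[0.7, 0.7, 0.7, 0.7, 0.7, 0.7, 0.7, 0.7, 0.7, 0.7]'

```text
clock: 34.5
tool_pos: [0.636, 0.3112, 0.2774]
eef_rot: [-0.194, 3.107, 0.007]
wrist_force: [0.0, 0.3, 0.8]
gripper_width: 0.06
```

apply_moves --rot '[[0, 0, 0], [0, 0, 0], [0, 0, 0]]' --travel '[[0, 0, -0.13], [0, 0, -0.13], [0, 0, 0]]' --fingers '[0.7, 0.7, 0.7]'

```text
clock: 34.8
tool_pos: [0.6337, 0.3125, 0.1938]
eef_rot: [-0.199, 3.111, 0.006]
wrist_force: [-1.1, -0.7, -0.9]
gripper_width: 0.0599
```

```bash
cat > v.py <<'E'
import sys
from h import *
c=[float(a) for a in sys.argv[1:3]]
st=bot.read_state();w=bot.get_image('wrist');R=cv2.Rodrigues(st['eef_rot'])[0];print(st['tool_pos'].round(4),R[:,2].round(3),np.arctan2(-R[0,1],R[1,1]).round(3))
for d in bot.spot_in('wrist','vial1_mid'):print(np.round(d['box']),round(d['score'],2))
a=np.linspace(0,6.28,24);P=np.vstack([np.c_[c[0]+.012*np.cos(a),c[1]+.012*np.sin(a),a*0+z] for z in (.004,.054)])
q=proj('wrist',P,st);print('pred',q.min(0).round(),q.max(0).round(), 'px/m',(proj('wrist',[[c[0]+.01,c[1],.05],[c[0],c[1]+.01,.05]],st)-proj('wrist',[[*c,.05]],st)).round(1).tolist())
E
python3 v.py .6266 .2972
```

```text
[0.6337 0.3125 0.1938] [ 0.024  0.005 -1.   ] 0.128
pred [228. 147.] [253. 180.] px/m [[-1.1, 9.4], [9.9, 1.2]]
```

apply_moves --rot '[[0, 0.03, 0], [0, 0, 0], [0, 0, 0], [0, 0, 0]]' --travel '[[-0.02, -0.048, 0], [0, 0, -0.14], [0, 0, -0.14], [0, 0, 0]]' --fingers '[0.7, 0.7, 0.7, 0.7]'

```text
clock: 35.3
tool_pos: [0.6357, 0.2983, 0.1278]
eef_rot: [-0.197, 3.113, 0.024]
wrist_force: [-0.6, -0.7, 0.2]
gripper_width: 0.0599
```

```bash
python3 v.py .6266 .2972
```

```text
[0.6357 0.2983 0.1278] [ 0.022  0.017 -1.   ] 0.126
pred [238. 161.] [269. 205.] px/m [[-1.5, 11.6], [12.5, 1.4]]
```

```bash
python3 - <<'E'
from h import *
st=bot.read_state();w=bot.get_image('wrist');save('wrist','w16',w)
x0,y0,x1,y1=205,135,300,235
h=cv2.cvtColor(w,cv2.COLOR_RGB2HSV)[y0:y1,x0:x1]
m=((h[...,0]<16)&(h[...,1]>110)).astype(np.uint8)
n,l,s,c=cv2.connectedComponentsWithStats(m)
print([(s[i].tolist(),(c[i]+[x0,y0]).round(1).tolist()) for i in range(1,n) if s[i,4]>15])
g=cv2.cvtColor(w,cv2.COLOR_RGB2GRAY)[y0:y1,x0:x1]
print(proj('wrist',[[.6266,.2972,z] for z in(.004,.02,.03,.04,.054)],st).round(1).tolist(),st['tool_pos'])
cv2.imwrite('pics/v2.png',cv2.resize(w[y0:y1,x0:x1],(760,800)[::1],interpolation=cv2.INTER_NEAREST)[:600,:,::-1])
for r in g[::4,::4]:print(' '.join('%3d'%v for v in r))
E
```

```text
[([35, 31, 27, 17, 135], [253.8, 171.4])]
[[251.6, 168.0], [251.7, 172.8], [251.7, 176.2], [251.7, 179.7], [251.8, 185.2]] [0.63816946 0.29976686 0.13296591]
176 141 149 108 156 154 157 154 153 158 158 157 159 155 157 159 155 159 153 156 156 153  79  65
177 140 144 110 155 154 155 154 152 157 157 155 158 156 158 156 158 158 154 155 157 155  83  63
175 153 147  96 155 154 157 154 152 158 157 156 157 156 158 159 157 159 154 155 158 154  87  69
174 178 144  99 155 154 156 153 152 158 156 154 158 156 158 159 156 159 152 155 157 158  88 109
177 180 145  99 154 152 156 152 154 159 157 155 157 157 158 159 158 157 152 157 156 159  90 133
176 186 164 104 153 154 155 151 152 158 157 130 166 160 158 158 157 159 153 158 156 156  86 149
175 186 164  90 154 152 154 153  78  85  69  85  94  98 123 158 158 157 153 156 154 158  90 156
175 186 161  90 153 153 158  81  89  86  86  84 124  93  95 161 157 157 154 157 154 163  91 154
176 181 154  96 152 156  89  90  89  80  58  82  81  83  63 107 158 157 154 157 155 167  91 155
175 178 151  92 152  83  90  87  89  56  77  77  79  85  86  82 158 158 157 15
[... 757 characters left out ...]
 151 157 156 154  83 147 111
 71  71  70  86  74  76  77  76  77  79  79 109 120 125 127 130 123 119 123 140 151  86 154 112
108 109 107 108 103 179 157  89  88 147  79 151 148 137 137 133 131 127 122 119 113 106 150 112
125 126 127 129 129 129 130 134 115 112 111 110 111 111 109 109 109 110 112 112 119 121 144 113
125 126 128 129 129 129 129 128 112 113 113 113 115 116 116 117 117 115 113 113 112 113 113 116
126 129 130 131 131 130 130 128 132 111 115 114 116 114 114 112 114 112 113 112 113 113 115 115
127 128 130 131 129 129 129 129 127 114 117 116 118 116 118 116 116 116 115 115 114 115 112 113
129 125 125 124 126 127 126 127 126 114 115 116 116 115 114 114 113 113 114 115 114 117 116 114
```

apply_moves --rot '[[-0.02, 0.035, 0], [0, 0.01, 0], [0, 0, 0], [0, 0, 0], [0, 0, 0]]' --travel '[[-0.04, -0.005, 0], [-0.01, 0, -0.12], [-0.005, 0, -0.12], [-0.01, 0, -0.1], [0, 0, 0]]' --fingers '[0.7, 0.7, 0.7, 0.7, 0.7]'

```text
clock: 35.95
tool_pos: [0.6275, 0.3021, 0.0474]
eef_rot: [-0.197, 3.119, 0.023]
wrist_force: [-1.0, 0.4, 0.3]
gripper_width: 0.0596
```

apply_moves --rot '[[-0.015, 0.015, 0], [0, 0, 0], [0, 0, 0]]' --travel '[[-0.005, -0.013, -0.06], [0, 0, -0.05], [0, 0, 0]]' --fingers '[0.7, 0.7, 0.7]'

```text
clock: 36.25
tool_pos: [0.6304, 0.2999, 0.02]
eef_rot: [-0.198, 3.124, 0.01]
wrist_force: [0.0, 0.2, -0.1]
gripper_width: 0.0599
```

apply_moves --rot '[[0, 0, 0], [0, 0, 0], [0, 0, 0], [0, 0, 0], [0, 0, 0], [0, 0, 0], [0, 0, 0], [0, 0, 0], [0, 0, 0], [0, 0, 0]]' --travel '[[-0.012, 0, 0], [0, 0, 0], [0, 0, 0], [0, 0, 0], [0, 0, 0], [0, 0, 0], [0, 0, 0.08], [0, 0, 0.15], [0, 0, 0.15], [0, 0, 0.15]]' --fingers '[0.7, 0.7, 0, 0, 0, 0, 0, 0, 0, 0]'

```text
clock: 37.25
tool_pos: [0.6233, 0.2984, 0.1791]
eef_rot: [-0.198, 3.133, 0.004]
wrist_force: [0.5, 0.6, -1.1]
gripper_width: 0.0226
```

apply_moves --rot '[[0, 0, 0], [0, 0, 0], [0, 0, 0], [0, 0, 0], [0, 0, 0], [0, 0, 0], [0, 0, 0], [0, 0, 0], [0, 0, 0], [0, 0, 0]]' --travel '[[0, -0.08, 0.13], [0, -0.1, 0.12], [0, -0.1, 0.12], [0, -0.11, 0.11], [-0.01, -0.16, 0], [-0.01, -0.16, 0], [-0.01, -0.16, 0], [-0.01, -0.16, 0], [-0.01, -0.16, 0], [-0.01, -0.16, 0]]' --fingers '[0, 0, 0, 0, 0, 0, 0, 0, 0, 0]'

```text
clock: 38.25
tool_pos: [0.6039, -0.1137, 0.3376]
eef_rot: [-0.214, 3.117, 0.009]
wrist_force: [1.3, 0.4, 0.2]
gripper_width: 0.0222
```

apply_moves --rot '[[0, 0, 0], [0, 0, 0], [0, 0, 0], [0, 0, 0], [0, 0, 0], [0, 0, 0], [0, 0, 0]]' --travel '[[-0.01, -0.16, 0], [-0.01, -0.16, 0], [-0.01, -0.14, 0], [0, 0, -0.1], [0, 0, -0.1], [0, 0, -0.1], [0, 0, 0]]' --fingers '[0, 0, 0, 0, 0, 0, 0]'

```text
clock: 38.95
tool_pos: [0.5915, -0.2664, 0.2449]
eef_rot: [-0.198, 3.116, 0.005]
wrist_force: [-1.0, -0.4, -0.1]
gripper_width: 0.022
```

apply_moves --rot '[[0, 0, 0], [0, 0, 0], [0, 0, 0], [0, 0, 0], [0, 0, 0], [0, 0, 0], [0, 0, 0], [0, 0, 0], [0, 0, 0]]' --travel '[[0, 0, -0.06], [0, 0, -0.022], [0, 0, 0], [0, 0, 0], [0, 0, 0], [0, 0, 0], [0, 0, 0.1], [0, 0, 0.16], [0, 0, 0.15]]' --fingers '[0, 0, 0, 0.45, 0.45, 0.45, 0.45, 0.45, 0.45]'

```text
clock: 39.85
tool_pos: [0.5911, -0.2652, 0.3486]
eef_rot: [-0.2, 3.118, 0.007]
wrist_force: [1.1, -0.4, 0.2]
gripper_width: 0.0383
```

apply_moves --rot '[[0, 0, 0], [0, 0, 0], [0, 0, 0], [0, 0, 0], [0, 0, 0], [0, 0, 0], [0, 0, 0]]' --travel '[[-0.16, -0.07, 0], [-0.16, -0.07, 0], [-0.16, -0.07, 0], [0, 0, 0], [0, 0, -0.15], [0, 0, -0.15], [0, 0, 0]]' --fingers '[0.4, 0, 0, 0, 0, 0, 0]'

```text
clock: 40.55
tool_pos: [0.454, -0.3315, 0.2718]
eef_rot: [-0.201, 3.092, -0.021]
wrist_force: [-0.1, 1.1, -0.3]
gripper_width: -0.0
```

Same push as before.

apply_moves --rot '[[0, 0.03, 0], [0, 0, 0], [0, 0, 0], [0, 0, 0], [0, 0, 0], [0, 0, 0]]' --travel '[[0, 0, -0.12], [0, 0, -0.02], [0.06, 0.008, 0], [0.06, 0.008, 0], [0.05, 0.007, 0], [0, 0, 0]]' --fingers '[0, 0, 0, 0, 0, 0]'

```text
clock: 41.15
tool_pos: [0.5069, -0.3262, 0.2414]
eef_rot: [-0.201, 3.117, -0.028]
wrist_force: [-6.3, -0.7, -2.6]
gripper_width: -0.0001
```

apply_moves --rot '[[0, 0, 0], [0, 0, 0], [0, 0, 0], [0, 0, 0], [0, 0, 0], [0, 0, 0], [0, 0, 0], [0, 0, 0]]' --travel '[[0.03, 0.004, -0.03], [0.03, 0.004, -0.025], [0.04, 0.005, -0.01], [0.04, 0.005, 0], [0.02, 0, 0], [0.02, 0, 0], [0.02, 0, 0], [0.01, 0, 0]]' --fingers '[0, 0, 0, 0, 0, 0, 0, 0]'

```text
clock: 41.95
tool_pos: [0.5487, -0.3255, 0.2488]
eef_rot: [0.187, -3.119, 0.052]
wrist_force: [-3.9, 0.2, 5.4]
gripper_width: 0.0003
```

```bash
python3 - <<'E'
from h import *
s=bot.get_image('scene');save('scene','s17',s)
for l in('vial1_mid','box1_mid'):print(l,[(np.round(d['box']).tolist(),round(d['score'],2)) for d in bot.spot_in('scene',l)])
y0,x0,y1,x1=220,90,300,200
h=cv2.cvtColor(s,cv2.COLOR_RGB2HSV)[100:300,80:200];o=cv2.cvtColor(cv2.imread('pics/s12.png'),cv2.COLOR_BGR2RGB)
save('scene','s17c',cv2.resize(s[120:300,50:290],(640,480)))
E
```

```text
vial1_mid []
box1_mid []
```

apply_moves --rot '[[0, 0, 0], [0, 0, 0], [0, 0, 0], [0, 0, 0], [0, 0, 0], [0, 0, 0], [0, 0, 0], [0, 0, 0], [0, 0, 0], [0, 0, 0]]' --travel '[[-0.1, -0.013, 0], [-0.12, -0.02, 0], [-0.1, -0.013, 0], [0, 0, 0.12], [0.02, 0.16, 0], [0.03, 0.16, 0], [0.04, 0.16, 0], [0.04, 0.16, 0], [0.04, 0.16, 0], [0, 0.14, -0.05]]' --fingers '[0, 0, 0, 0, 0, 0, 0.5, 0.5, 0.5, 0.5]'

```text
clock: 43.1
tool_pos: [0.5144, -0.056, 0.2993]
eef_rot: [-0.178, 3.107, -0.071]
wrist_force: [1.2, -0.1, 0.7]
gripper_width: 0.043
```

apply_moves --rot '[[0, 0.1, 0], [0, 0, 0], [0, 0, 0], [0, 0, 0]]' --travel '[[0, 0.08, -0.08], [0, 0, -0.1], [0, 0, 0], [0, 0, 0]]' --fingers '[0.5, 0.5, 0.5, 0.5]'

```text
clock: 43.5
tool_pos: [0.5189, -0.0236, 0.2535]
eef_rot: [0.195, -3.096, 0.062]
wrist_force: [0.5, -0.0, 0.5]
gripper_width: 0.0427
```

```bash
python3 w.py w18 3; python3 - <<'E'
from h import *
s=bot.get_image('scene')
a=cv2.resize(cv2.imread('pics/w18.png'),(400,300))[:,:,::-1];b=cv2.resize(s[120:300,50:290],(400,300),interpolation=cv2.INTER_CUBIC)
w=cv2.imread('pics/w18.png')[:,:,::-1]
save('x','ws18',np.vstack([np.hstack([w[:300,0:400],b]),np.hstack([cv2.resize(w,(400,300)),w[180:480,200:600]])]))
E
```

```text
pos [ 0.5189 -0.0236  0.2535] zaxis [-0.036 -0.042 -0.998] jawyaw 0.127 w 0.04273213544453309 F [ 0.5 -0.   0.5] t 43.5
vial1_mid [336.0, 106.0, 511.0, 291.0] 0.62 [0.523 0.181]
holder [152.0, 1.0, 182.0, 99.0] 0.8 [ 0.387 -0.163]
holder [385.0, 9.0, 463.0, 39.0] 0.68 [0.314 0.152]
holder [247.0, 84.0, 290.0, 200.0] 0.59 [ 0.486 -0.019]
```

View pics/ws18.png

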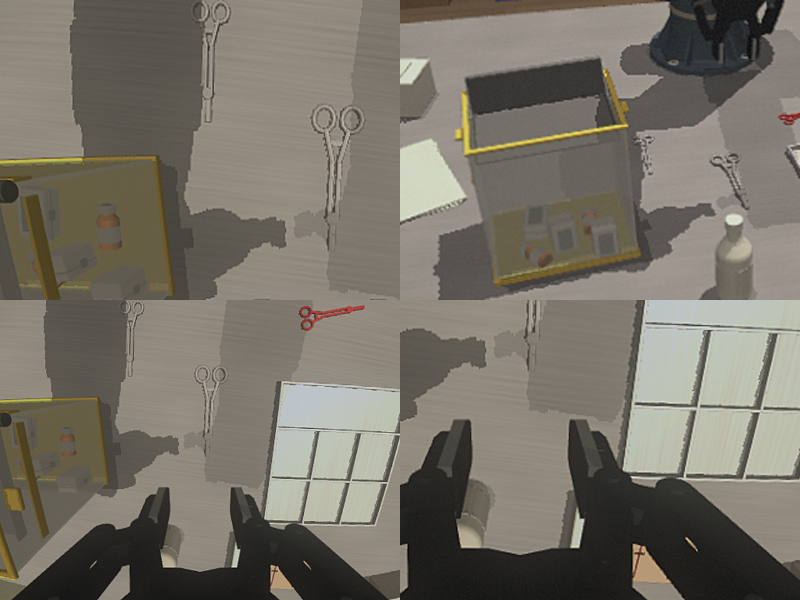

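```bash
python3 - <<'E'
from h import *
st=bot.read_state();print(st['tool_pos'],cv2.Rodrigues(st['eef_rot'])[0][:,2].round(3))
st['tool_pos']=np.array([.5189,-.0236,.2535]);st['eef_rot']=np.array([.195,-3.096,.062])
p=ray('wrist',np.array([(337.5,104),(332,250),(333,177)])*.8,.004,st)[:,:2];print(p,np.linalg.norm(p[0]-p[1]),(p[0]+p[1])/2,np.arctan2(*(p[1]-p[0])[::-1]))
E
```

```text
[ 0.51828645 -0.02458253  0.25264902] [-0.036 -0.042 -0.998]
[[ 0.41165724 -0.02759995]
 [ 0.56824785 -0.01193917]
 [ 0.48636634 -0.02206138]] 0.1573717838653947 [ 0.48995255 -0.01976956] 0.0996795278567322
```

apply_moves --rot '[[0.053, -0.046, -0.035], [0, 0, 0], [0, 0, 0], [0, 0, 0], [0, 0, 0]]' --travel '[[-0.09, 0.016, 0], [0, 0, -0.15], [0, 0, -0.15], [0, 0, -0.12], [0, 0, 0]]' --fingers '[0.5, 0.5, 0.5, 0.5, 0.5]'

```text
clock: 44.25
tool_pos: [0.4926, -0.0223, 0.1285]
eef_rot: [-0.142, 3.127, 0.001]
wrist_force: [-0.7, -0.3, 0.0]
gripper_width: 0.0425
```

```bash
python3 w.py w19 3
```

```text
pos [ 0.4926 -0.0223  0.1285] zaxis [ 0.011  0.001 -1.   ] jawyaw 0.09 w 0.04254899815037569 F [-0.7 -0.3  0. ] t 44.25
box1_mid [0.0, 160.0, 98.0, 381.0] 0.43 [ 0.592 -0.221]
holder [227.0, 94.0, 288.0, 256.0] 0.88 [ 0.484 -0.021]
holder [77.0, 2.0, 116.0, 124.0] 0.84 [ 0.395 -0.169]
holder [426.0, 0.0, 463.0, 22.0] 0.58 [0.326 0.123]
```

apply_moves --rot '[[0, 0.012, 0.01], [0, 0, 0], [0, 0, 0], [0, 0, 0], [0, 0, 0]]' --travel '[[-0.01, 0.004, -0.12], [0, 0, -0.12], [0, 0, -0.1], [0, 0, 0], [0, 0, 0]]' --fingers '[0.5, 0.5, 0.5, 0.5, 0.5]'

```text
clock: 44.95
tool_pos: [0.5034, -0.0215, 0.04]
eef_rot: [-0.154, 3.108, -0.003]
wrist_force: [0.1, -0.7, -0.3]
gripper_width: 0.0423
```

apply_moves --rot '[[0, 0.04, 0], [0, 0.01, 0], [0, 0, 0], [0, 0, 0]]' --travel '[[-0.035, 0.004, -0.05], [-0.01, 0, -0.05], [0, 0, 0], [0, 0, 0]]' --fingers '[0.45, 0.45, 0.45, 0.45]'

```text
clock: 45.35
tool_pos: [0.4924, -0.0203, 0.0124]
eef_rot: [0.155, -3.132, 0.0]
wrist_force: [-0.2, -0.3, -0.9]
gripper_width: 0.0384
```

apply_moves --rot '[[0, 0, 0], [0, 0, 0], [0, 0, 0]]' --travel '[[0, 0, -0.025], [0, 0, 0], [0, 0, 0]]' --fingers '[0.35, 0.25, 0.25]'

```text
clock: 45.65
tool_pos: [0.4928, -0.0203, 0.0048]
eef_rot: [0.155, -3.133, 0.0]
wrist_force: [0.7, 1.2, 0.9]
gripper_width: 0.0215
```

apply_moves --rot '[[0, 0, 0], [0, 0, 0], [0, 0, 0], [0, 0, 0], [0, 0, 0], [0, 0, 0]]' --travel '[[0, 0, -0.006], [0, 0, 0], [0, 0, 0], [0, 0, 0], [0, 0, 0.05], [0, 0, 0.1]]' --fingers '[0.25, 0, 0, 0, 0, 0]'

```text
clock: 46.25
tool_pos: [0.4902, -0.0202, 0.0461]
eef_rot: [0.155, -3.127, -0.001]
wrist_force: [1.9, 0.1, -0.2]
gripper_width: 0.0102
```

apply_moves --rot '[[0, 0, 0], [0, 0, 0.18], [0, 0, 0.18], [0, 0, 0.18], [0, 0, 0.18], [0, 0, 0.18], [0, 0, 0.18], [0, 0, 0.18], [0, 0, 0.18], [0, 0, 0.18]]' --travel '[[0, 0, 0.12], [0, 0, 0.12], [0, 0.06, 0], [-0.01, 0.06, 0], [-0.02, 0.06, 0], [-0.02, 0.08, 0], [-0.02, 0.08, 0], [-0.02, 0.1, 0], [-0.02, 0.1, 0], [-0.02, 0.1, 0]]' --fingers '[0, 0, 0, 0, 0, 0, 0, 0, 0, 0]'

```text
clock: 47.25
tool_pos: [0.452, 0.1751, 0.1259]
eef_rot: [-2.039, 2.389, -0.01]
wrist_force: [0.7, -0.1, 0.0]
gripper_width: 0.0105
```

```bash
python3 w.py w20 3
```

```text
pos [0.452  0.1751 0.1259] zaxis [ 0.004 -0.005 -1.   ] jawyaw 1.413 w 0.010474015237486978 F [ 0.7 -0.1  0. ] t 47.25
holder [198.0, 97.0, 314.0, 347.0] 0.95 [0.458 0.212]
holder [374.0, 80.0, 429.0, 188.0] 0.91 [0.313 0.147]
holder [357.0, 260.0, 497.0, 303.0] 0.67 [0.282 0.314]
```

apply_moves --rot '[[0, 0, 0.16], [0, 0, 0.16], [0, 0, 0], [0, 0, 0], [0, 0, 0]]' --travel '[[0, 0.05, 0], [0, 0.05, -0.1], [0, 0, -0.05], [0, 0, 0], [0, 0, 0]]' --fingers '[0, 0, 0, 0, 0]'

```text
clock: 47.95
tool_pos: [0.4537, 0.2014, 0.0804]
eef_rot: [-2.314, 2.124, -0.013]
wrist_force: [0.1, -0.5, -0.7]
gripper_width: 0.0103
```

```bash
python3 w.py w21 3; python3 - <<'E'
from h import *
st=bot.read_state();print(st['tool_pos'])
E
```

```text
pos [0.4537 0.2014 0.0804] zaxis [ 0.007 -0.005 -1.   ] jawyaw 1.656 w 0.010272948977527355 F [ 0.1 -0.5 -0.7] t 47.95
holder [422.0, 91.0, 466.0, 219.0] 0.86 [0.31  0.149]
holder [402.0, 314.0, 496.0, 357.0] 0.85 [0.247 0.328]
holder [202.0, 97.0, 314.0, 346.0] 0.6 [0.451 0.218]
[0.45415671 0.20196683 0.08104878]
```

View pics/w21.png

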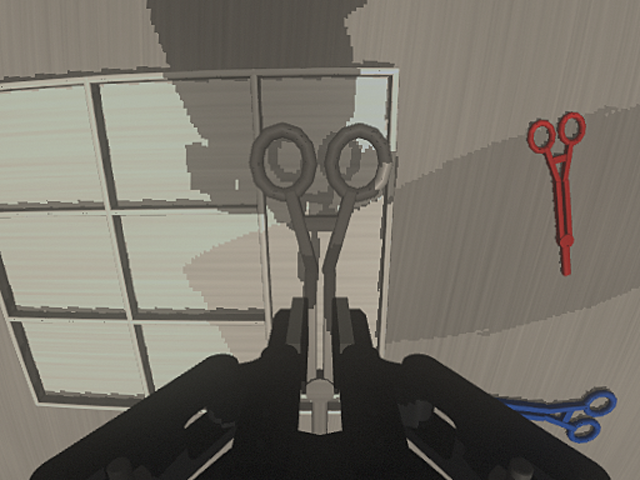

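```bash
python3 - <<'E'
from h import *
st=bot.read_state();st['tool_pos']=np.array([.4537,.2014,.0804])
f=lambda p:ray('wrist',np.array(p)*.8,.014,st)[:,:2].round(4)
print('right wall inner/outer',f([(388,76),(388,120),(381,320)]),f([(398,70),(385,330)]))
print('divider',f([(256,76),(264,200),(271,310)]))
print('far wall',f([(256,76),(398,70)]))
E
```

```text
right wall inner/outer [[0.4268 0.094 ]
 [0.4237 0.1166]
 [0.4102 0.2408]] [[0.4218 0.0905]
 [0.4064 0.2481]]
divider [[0.497  0.1001]
 [0.4897 0.1675]
 [0.4824 0.2399]]
far wall [[0.497  0.1001]
 [0.4218 0.0905]]
```

apply_moves --rot '[[0, 0, 0.03], [0, 0, 0], [0, 0, 0], [0, 0, 0]]' --travel '[[-0.014, 0.016, 0], [0, 0, -0.1], [0, 0, -0.05], [0, 0, 0]]' --fingers '[0, 0, 0, 0]'

```text
clock: 48.55
tool_pos: [0.4512, 0.2081, 0.0377]
eef_rot: [-2.337, 2.087, -0.017]
wrist_force: [-0.5, 0.4, 0.5]
gripper_width: 0.0102
```

apply_moves --rot '[[0, 0, 0], [0, 0, 0], [0, 0, 0], [0, 0, 0]]' --travel '[[-0.003, 0, -0.05], [0, 0, -0.04], [0, 0, 0], [0, 0, 0]]' --fingers '[0, 0, 0, 0]'

```text
clock: 48.95
tool_pos: [0.4512, 0.2093, 0.0125]
eef_rot: [-2.337, 2.082, -0.018]
wrist_force: [-0.0, -0.2, -1.0]
gripper_width: 0.0101
```

apply_moves --rot '[[0, 0, 0], [0, 0, 0], [0, 0, 0], [0, 0, 0], [0, 0, 0], [0, 0, 0], [0, 0, 0]]' --travel '[[-0.002, 0, -0.014], [0, 0, 0], [0, 0, 0], [0, 0, 0], [0, 0, 0], [0, 0, 0.1], [0, 0, 0.16]]' --fingers '[0, 0, 0.3, 0.3, 0.3, 0.3, 0.3]'

```text
clock: 49.65
tool_pos: [0.448, 0.2081, 0.0848]
eef_rot: [-2.342, 2.087, -0.014]
wrist_force: [1.0, -0.0, 0.1]
gripper_width: 0.0259
```

apply_moves --rot '[[0, 0, 0], [0, 0, 0], [0, 0, 0], [0, 0, 0], [0, 0, 0], [0, 0, 0]]' --travel '[[0, 0, 0.16], [0, 0, 0.15], [0, 0, 0], [0, 0, 0], [0, 0, 0], [0, 0, 0]]' --fingers '[0.3, 0.3, 0.3, 0.3, 0.3, 0.3]'

```text
clock: 50.25
tool_pos: [0.4492, 0.2086, 0.1865]
eef_rot: [-2.337, 2.082, -0.019]
wrist_force: [0.4, -1.2, -0.5]
gripper_width: 0.0261
```

```bash
python3 w.py w22 3; python3 - <<'E'
from h import *
s=bot.get_image('scene');t=bot.get_image('top')
save('x','fin',np.hstack([cv2.resize(s[120:300,50:450],(800,360)),])) if 0 else None
a=cv2.resize(cv2.imread('pics/w22.png')[:,:,::-1],(400,300))
b=cv2.resize(s[120:300,60:300],(400,300),interpolation=cv2.INTER_CUBIC);c=cv2.resize(t[140:260,130:290],(400,300),interpolation=cv2.INTER_CUBIC);d=cv2.resize(s[170:290,260:420],(400,300),interpolation=cv2.INTER_CUBIC)
save('x','fin',np.vstack([np.hstack([a,b]),np.hstack([c,d])]))
E
```

```text
pos [0.4492 0.2086 0.1865] zaxis [ 0.016  0.001 -1.   ] jawyaw 1.686 w 0.026058517609348 F [ 0.4 -1.2 -0.5] t 50.25
vial1_mid [231.0, 96.0, 282.0, 232.0] 0.35 [0.453 0.191]
holder [232.0, 96.0, 282.0, 232.0] 0.73 [0.451 0.203]
holder [317.0, 256.0, 435.0, 295.0] 0.59 [0.278 0.332]
holder [373.0, 88.0, 403.0, 178.0] 0.56 [0.311 0.149]
```

```bash
python3 - <<'E'
from h import *
st=bot.read_state();bot.get_image('wrist')
yaw=.104;u=np.array([-np.sin(yaw),np.cos(yaw)]);n=np.array([np.cos(yaw),np.sin(yaw)])
c=np.array([.4495,.2085])
P=[[*(c+u*a+n*b),.0075] for a,b in((-.079,0),(-.065,.027),(-.065,-.027),(.079,0))]
print(proj('wrist',P,st).round(),st['tool_pos'])
for d in bot.spot_in('wrist','holder'):print(np.round(d['box']),round(d['score'],2))
bot.get_image('top')
b=bot.spot_in('top','holder');print([np.round(d['box']).tolist() for d in b]);print(proj('top',P).round())
bot.get_image('scene');print('scene',[(np.round(d['box']).tolist(),round(d['score'],2)) for d in bot.spot_in('scene','holder')]);print(proj('scene',P).round())
print([bot.spot_in('scene',l)[:2] for l in('box1_mid','vial1_mid')])
# drop-tray level check: compare bin region of scene now vs start
a=cv2.imread('pics/s0.png').astype(int)[155:215,85:195];s=bot.get_image('scene')[155:215,85:195,::-1].astype(int);print('bin mouth diff',np.abs(a-s).mean())
E
```

```text
[[259.  98.]
 [234. 111.]
 [284. 111.]
 [257. 233.]] [0.44950984 0.20873948 0.1869144 ]
[233.  96. 284. 229.] 0.94
[320. 254. 439. 293.] 0.79
[376.  88. 403. 182.] 0.76
[[168.0, 216.0, 205.0, 229.0], [189.0, 274.0, 206.0, 279.0], [302.0, 226.0, 308.0, 265.0], [138.0, 155.0, 222.0, 246.0]]
[[206. 224.]
 [201. 216.]
 [202. 234.]
 [155. 231.]]
scene [([298.0, 207.0, 344.0, 221.0], 0.69), ([281.0, 196.0, 393.0, 266.0], 0.45), ([188.0, 201.0, 202.0, 221.0], 0.43), ([329.0, 168.0, 342.0, 190.0], 0.42)]
[[298. 214.]
 [306. 218.]
 [299. 208.]
 [346. 205.]]
[[{'box': [297.4, 206.2, 341.7, 217.2], 'score': 0.34}], []]
bin mouth diff 6.12969696969697
```

```bash
python3 -c "
from cell import bot
print(bot.hand_in())"
```

```text
the job is handed in; nothing more can be done
None
```

I handed in the job at about 50 s of the 210 s allowed. The last checks agreed with a finished clear-up; the hand-in itself gives no verdict.

- **Sharps:** All five items present (three needle boxes, two vials) went in as two loads, the boxes first and then the vials. A picture after the second tip showed all five at the bottom of the tub, the six small compartments empty and the drop tray back level.
- **Needle holder:** I used the larger plain steel one, about 157 mm long, and left the smaller steel, blue and red ones. It lies flat in the long compartment. In the wrist and scene cameras its outline matches the expected outline at the compartment's centre to within about 4 px, and the gripper was raised about 180 mm above it.
- **Bottle, suture pad and bowl:** The arm never worked near them, but I did not re-measure their positions at the end.

**Checks that failed or were weaker:**
- My first grasp of one box closed on its lid and pushed it about 15 mm aside inside its compartment. I re-measured it and picked it up on the second try.
- At the end the networks could no longer find the items inside the tub, so that rests on the earlier picture.
- In the top camera the network's box round the holder was up to 13 px short at the jaw end.
- The picture limit stopped a final visual look.

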